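# Spray-glue the hanger bars in the jig

## Task

Load every oak hanger bar from the cutting mat into the spray jig, one to a station, brass-eyelet end under the clear lip, each pushed fully home so that its end is flush against the fence and its long edge is flush against both dowel pins. With all of them home, give them two coats: press the red nozzle cap of the clamped adhesive can right down for a moment, let it spring up, and press it once more. Then draw the bars out and lay them flat on the wire drying rack, fully on it and not touching one another, leaving the other things on the desk where they are.

Things in the scene. Friction and masses are not known exactly. Their poses are not given: they have to be found in the camera images.
- bar1_c (a point): Centre (half-way up) of hanger bar 1: a plain pale oak bar 130 x 30 x 16 mm, about 45 g, lying flat at the start on a fixed green cutting mat (360 x 280 x 3 mm, to one side of the jig); some bars may be absent (None). Its own x runs along the length towards the eyelet end, y across the 30 mm width, z through the 16 mm thickness. Both flat faces are alike.
- bar1_eye (a point): The brass eyelet of bar 1 (12 mm across with a dark hole, set through the bar), on its centre line 58 mm from the bar's centre, 7 mm from the end.
- bar1: Bar 1 itself, origin at the centre of its underside (8 mm below bar1_c), same axes.
- bar2_c (a point): Centre (half-way up) of hanger bar 2: a plain pale oak bar 130 x 30 x 16 mm, about 45 g, lying flat at the start on a fixed green cutting mat (360 x 280 x 3 mm, to one side of the jig); some bars may be absent (None). Its own x runs along the length towards the eyelet end, y across the 30 mm width, z through the 16 mm thickness. Both flat faces are alike.
- bar2_eye (a point): The brass eyelet of bar 2 (12 mm across with a dark hole, set through the bar), on its centre line 58 mm from the bar's centre, 7 mm from the end.
- bar2: Bar 2 itself, origin at the centre of its underside (8 mm below bar2_c), same axes.
- bar3_c (a point): Centre (half-way up) of hanger bar 3: a plain pale oak bar 130 x 30 x 16 mm, about 45 g, lying flat at the start on a fixed green cutting mat (360 x 280 x 3 mm, to one side of the jig); some bars may be absent (None). Its own x runs along the length towards the eyelet end, y across the 30 mm width, z through the 16 mm thickness. Both flat faces are alike.
- bar3_eye (a point): The brass eyelet of bar 3 (12 mm across with a dark hole, set through the bar), on its centre line 58 mm from the bar's centre, 7 mm from the end.
- bar3: Bar 3 itself, origin at the centre of its underside (8 mm below bar3_c), same axes.
- jig: Fixed plywood spray jig, 200 (x) x 272 (y) mm, board 12 mm thick, origin on the table under it, x away from the robot. Three stations side by side along y, 98 mm apart, marked by paper strips. A dark fence along the far side, face at x = +60 mm, 20 mm high above the board, is the end stop of all three.
- jig_lip (a point): Middle of the front edge of the clear 3 mm masking lip on the fence: it overhangs the fence's face by 14 mm towards the robot. Underside 20 mm above the board (4 mm above a bar lying there), top 35 mm above the table. A bar must be slid in under it, and drawn back clear of it before it is lifted.
- station1 (a point): Station 1 of the jig (+y side): the centre of a bar that is home, eyelet end at the fence, +y long edge at both dowels. Axes as the jig's: x towards the fence, y towards the dowels, z up; 20 mm above the table. Its two steel dowel pins (10 mm across, 10 mm high above the board) stand at x = +-45, y = +20 mm from here; -x and -y sides are open.
- station2 (a point): Station 2 of the jig (middle): the centre of a bar that is home, eyelet end at the fence, +y long edge at both dowels. Axes as the jig's: x towards the fence, y towards the dowels, z up; 20 mm above the table. Its two steel dowel pins (10 mm across, 10 mm high above the board) stand at x = +-45, y = +20 mm from here; -x and -y sides are open.
- station3 (a point): Station 3 of the jig (-y side): the centre of a bar that is home, eyelet end at the fence, +y long edge at both dowels. Axes as the jig's: x towards the fence, y towards the dowels, z up; 20 mm above the table. Its two steel dowel pins (10 mm across, 10 mm high above the board) stand at x = +-45, y = +20 mm from here; -x and -y sides are open.
- cap_top (a point): Centre of the top of the red nozzle cap (diameter 26, 20 mm high) of the blue and yellow adhesive can, which is clamped fast in a steel bench stand behind the jig; about 177 mm above the table. It presses straight down.
- cap (a joint): Travel of the nozzle cap: 0 up, 0.006 m fully down. Sprung: starts to move at about 2.4 N, fully down at 6 N; comes up by itself.
- rack: Fixed wire drying rack, 220 (x) x 268 (y) mm, origin on the table under its centre. Five round 6 mm steel wires run along its y at x = -80, -40, 0, 40, 80 mm, their tops 30 mm above the table; the wooden side rails at y = +-129 mm are 3 mm lower.
- spool_teal: Bystander, loose: teal thread spool, diameter 34, height 42, standing on the far part of the cutting mat (mm); origin at its underside. Not part of the job.
- spool_red: Bystander, loose: red thread spool, diameter 34, height 42 (mm); origin at its underside. Not part of the job.
- tape_roll: Bystander, loose: yellow masking-tape roll lying flat, diameter 70, height 20, on the far part of the cutting mat (mm); origin at its underside. Not part of the job.
- mug: Bystander, loose: blue mug, diameter 80, height 90 (mm); origin at its underside. Not part of the job.
- tin: Bystander, loose: round green biscuit tin with a brass lid, diameter 154, height 78 (mm); origin at its underside. Not part of the job.
- jar: Bystander, loose: amber glass jar with a steel lid, diameter 64, height 85 (mm); origin at its underside. Not part of the job.
- shears: Bystander, loose: fabric shears with black handles lying flat, 190 long (mm); origin at its underside. Not part of the job.
There are look-alikes about, which are no part of the job. Leave any blue or turquoise look-alike of the bar3 alone.

How it is judged:
On the way, in this order (a step that is already met when the one before it is completed fails the run):
1. every bar is home in a station of the jig, eyelet end at the fence, long edge at both dowels, let go (((x of bar1_c in the frame of station1 between -0.0025 and 0.0025 m and y of bar1_c in the frame of station1 between -0.0025 and 0.0025 m and z of bar1_c in the frame of station1 between -0.003 and 0.003 m and x of bar1_eye in the frame of station1 above 0.05 m and angle between the x axis of bar1_c and the x axis of station1, either way round below 0.035 rad) or (x of bar1_c in the frame of station2 between -0.0025 and 0.0025 m and y of bar1_c in the frame of station2 between -0.0025 and 0.0025 m and z of bar1_c in the frame of station2 between -0.003 and 0.003 m and x of bar1_eye in the frame of station2 above 0.05 m and angle between the x axis of bar1_c and the x axis of station2, either way round below 0.035 rad) or (x of bar1_c in the frame of station3 between -0.0025 and 0.0025 m and y of bar1_c in the frame of station3 between -0.0025 and 0.0025 m and z of bar1_c in the frame of station3 between -0.003 and 0.003 m and x of bar1_eye in the frame of station3 above 0.05 m and angle between the x axis of bar1_c and the x axis of station3, either way round below 0.035 rad)) and ((x of bar2_c in the frame of station1 between -0.0025 and 0.0025 m and y of bar2_c in the frame of station1 between -0.0025 and 0.0025 m and z of bar2_c in the frame of station1 between -0.003 and 0.003 m and x of bar2_eye in the frame of station1 above 0.05 m and angle between the x axis of bar2_c and the x axis of station1, either way round below 0.035 rad) or (x of bar2_c in the frame of station2 between -0.0025 and 0.0025 m and y of bar2_c in the frame of station2 between -0.0025 and 0.0025 m and z of bar2_c in the frame of station2 between -0.003 and 0.003 m and x of bar2_eye in the frame of station2 above 0.05 m and angle between the x axis of bar2_c and the x axis of station2, either way round below 0.035 rad) or (x of bar2_c in the frame of station3 between -0.0025 and 0.0025 m and y of bar2_c in the frame of station3 between -0.0025 and 0.0025 m and z of bar2_c in the frame of station3 between -0.003 and 0.003 m and x of bar2_eye in the frame of station3 above 0.05 m and angle between the x axis of bar2_c and the x axis of station3, either way round below 0.035 rad)) and ((x of bar3_c in the frame of station1 between -0.0025 and 0.0025 m and y of bar3_c in the frame of station1 between -0.0025 and 0.0025 m and z of bar3_c in the frame of station1 between -0.003 and 0.003 m and x of bar3_eye in the frame of station1 above 0.05 m and angle between the x axis of bar3_c and the x axis of station1, either way round below 0.035 rad) or (x of bar3_c in the frame of station2 between -0.0025 and 0.0025 m and y of bar3_c in the frame of station2 between -0.0025 and 0.0025 m and z of bar3_c in the frame of station2 between -0.003 and 0.003 m and x of bar3_eye in the frame of station2 above 0.05 m and angle between the x axis of bar3_c and the x axis of station2, either way round below 0.035 rad) or (x of bar3_c in the frame of station3 between -0.0025 and 0.0025 m and y of bar3_c in the frame of station3 between -0.0025 and 0.0025 m and z of bar3_c in the frame of station3 between -0.003 and 0.003 m and x of bar3_eye in the frame of station3 above 0.05 m and angle between the x axis of bar3_c and the x axis of station3, either way round below 0.035 rad)) and contact force between the fingers and bar1 below 0.1 N and contact force between the fingers and bar2 below 0.1 N and contact force between the fingers and bar3 below 0.1 N), for 0.2 s.
2. with every bar home, the nozzle cap is pressed right down (first coat) (((x of bar1_c in the frame of station1 between -0.0025 and 0.0025 m and y of bar1_c in the frame of station1 between -0.0025 and 0.0025 m and z of bar1_c in the frame of station1 between -0.003 and 0.003 m and x of bar1_eye in the frame of station1 above 0.05 m and angle between the x axis of bar1_c and the x axis of station1, either way round below 0.035 rad) or (x of bar1_c in the frame of station2 between -0.0025 and 0.0025 m and y of bar1_c in the frame of station2 between -0.0025 and 0.0025 m and z of bar1_c in the frame of station2 between -0.003 and 0.003 m and x of bar1_eye in the frame of station2 above 0.05 m and angle between the x axis of bar1_c and the x axis of station2, either way round below 0.035 rad) or (x of bar1_c in the frame of station3 between -0.0025 and 0.0025 m and y of bar1_c in the frame of station3 between -0.0025 and 0.0025 m and z of bar1_c in the frame of station3 between -0.003 and 0.003 m and x of bar1_eye in the frame of station3 above 0.05 m and angle between the x axis of bar1_c and the x axis of station3, either way round below 0.035 rad)) and ((x of bar2_c in the frame of station1 between -0.0025 and 0.0025 m and y of bar2_c in the frame of station1 between -0.0025 and 0.0025 m and z of bar2_c in the frame of station1 between -0.003 and 0.003 m and x of bar2_eye in the frame of station1 above 0.05 m and angle between the x axis of bar2_c and the x axis of station1, either way round below 0.035 rad) or (x of bar2_c in the frame of station2 between -0.0025 and 0.0025 m and y of bar2_c in the frame of station2 between -0.0025 and 0.0025 m and z of bar2_c in the frame of station2 between -0.003 and 0.003 m and x of bar2_eye in the frame of station2 above 0.05 m and angle between the x axis of bar2_c and the x axis of station2, either way round below 0.035 rad) or (x of bar2_c in the frame of station3 between -0.0025 and 0.0025 m and y of bar2_c in the frame of station3 between -0.0025 and 0.0025 m and z of bar2_c in the frame of station3 between -0.003 and 0.003 m and x of bar2_eye in the frame of station3 above 0.05 m and angle between the x axis of bar2_c and the x axis of station3, either way round below 0.035 rad)) and ((x of bar3_c in the frame of station1 between -0.0025 and 0.0025 m and y of bar3_c in the frame of station1 between -0.0025 and 0.0025 m and z of bar3_c in the frame of station1 between -0.003 and 0.003 m and x of bar3_eye in the frame of station1 above 0.05 m and angle between the x axis of bar3_c and the x axis of station1, either way round below 0.035 rad) or (x of bar3_c in the frame of station2 between -0.0025 and 0.0025 m and y of bar3_c in the frame of station2 between -0.0025 and 0.0025 m and z of bar3_c in the frame of station2 between -0.003 and 0.003 m and x of bar3_eye in the frame of station2 above 0.05 m and angle between the x axis of bar3_c and the x axis of station2, either way round below 0.035 rad) or (x of bar3_c in the frame of station3 between -0.0025 and 0.0025 m and y of bar3_c in the frame of station3 between -0.0025 and 0.0025 m and z of bar3_c in the frame of station3 between -0.003 and 0.003 m and x of bar3_eye in the frame of station3 above 0.05 m and angle between the x axis of bar3_c and the x axis of station3, either way round below 0.035 rad)) and value of joint cap above 0.005 m), for 0.2 s.
3. the cap is let up again (value of joint cap below 0.0015 m), for 0.1 s.
4. with every bar home, the cap is pressed right down again (second coat) (all of step 2), for 0.2 s.
At the end, for the whole second after the job is handed in: Every bar lies flat and at rest on the rack's wires (its centre within 48 mm of the rack's centre along x, 110 mm along y), none touching another, the cap up (under 1.5 mm). Before: all home in stations at once (2.5 mm, 0.035 rad), and the cap over 5 mm down twice while so (x of bar1_c in the frame of rack between -0.048 and 0.048 m and y of bar1_c in the frame of rack between -0.11 and 0.11 m and z of bar1_c in the frame of rack between 0.034 and 0.042 m and angle between the z axis of each of bar1_c, bar2_c, bar3_c and the z axis of rack, either way round below 0.08 rad and linear speed of each of bar1, bar2, bar3 below 0.01 m/s and angular speed of each of bar1, bar2, bar3 below 0.1 rad/s and x of bar2_c in the frame of rack between -0.048 and 0.048 m and y of bar2_c in the frame of rack between -0.11 and 0.11 m and z of bar2_c in the frame of rack between 0.034 and 0.042 m and x of bar3_c in the frame of rack between -0.048 and 0.048 m and y of bar3_c in the frame of rack between -0.11 and 0.11 m and z of bar3_c in the frame of rack between 0.034 and 0.042 m and contact force between bar1 and bar2 below 0.05 N and contact force between each of bar1, bar2 and bar3 below 0.05 N and value of joint cap below 0.0015 m).
It fails at once if a bystander is moved more than 30 mm (distance of any of spool_teal, spool_red, tape_roll, mug, tin, jar, shears from where it was at the start of the episode above 0.03 m).
Of bar1, bar2, bar3 only 2 to 3 are there at a start; the rules pass over those that are not, and their reading is None.
At some moment in a run one of bar1, bar2, bar3 may be knocked a few centimetres aside while the robot is not near it.
Once in a run the grip may slacken for a moment while it holds something.
It also fails if it takes over 210 s, if anything falls off the work surface, if the arm or the gripper's body presses on something with over 40 N, if the wrist force passes 120 N, or if a joint passes its speed limit or range.

## Robot

A 6-joint arm with a two-finger parallel gripper is mounted at the origin on the work surface. World frame = base frame: x ahead of the robot, y to its left, z up, the work surface at z = 0. Lengths are in m, angles in rad, forces in N, time in s.
With the tool pointing down it reaches from about 0.25 to 0.725 m from the base axis. Payload 4 kg.
Tool frame: the origin (TCP) lies midway between the tips of the shut fingers; the grasp point (between the pads) lies 19 mm behind it; z points along the fingers, y is the line along which they close (so a half turn about z gives the same grasp; the last joint's range is limited). The gripper opens to 85 mm and grips with 20 to 120 N. Pads are 22 mm wide; open, the fingers measure 114 mm over their backs; the gripper's body (76 mm by 85 mm) begins 54 mm behind the grasp point. The pads swing forward as they close: fully open they stand 13 mm farther back than shut.
Start: joints at [-1.137, 0.241, 0.005, 1.335, 0, 1.571], TCP at [0.21, -0.454, 0.231] pointing down, gripper open.
Joint ranges: [-2.72, 2.72], [-1.05, 1.87], [-1.09, 1.28], [-1.99, 2.15], [-1.42, 1.44], [-3.14, 3.14]. Speed limits (rad/s): [2.79, 2.79, 3.14, 3.14, 3.14, 3.14].

## Interface

Orientations are given as a unit quaternion [x, y, z, w].
In Python, from workcell import bot gives the robot as it stands. The module is installed in compiled form; this text tells all that it offers.
- The arm moves only by the tool jog_arm, never from a script. Its argument "deltas" is a list of rows, each an object with "fingers": the opening, from 0 (shut) to 1 (fully open); "delta_pos": the shift along the tool's x, y, z normalised to -1 to 1, where 1 is 300 mm, a list of three; "yaw": the turn about the tool's z normalised to -1 to 1, where 1 is pi/4 rad. A call has 1 to 12 rows; each row is the pose to reach, as a shift and turn from the pose commanded when the call began, along the tool's axes at that moment; what a row does not reach only later rows make up. A row lasts 1/10 s, in which the tool goes at most 50 mm and 8.59 degrees, less where a joint would pass 70% of its speed; a pose out of reach is approached as far as the arm can. A call with a number of a shift or a turn outside -1 to 1 is refused whole. A call with a gripper value outside its range is refused whole. The fingers move at their own pace and stop on an object; the grip force is fixed at half the most. Time passes only in rows, so rows that repeat a pose let the fingers close. It gives the time, the measured TCP pose, the force, the opening and the grip force at its end, in the units of the state.
- bot.get_obs(): the state, without advancing time (a new reading comes with each control period).
- bot.camera(name): name is "side" or "top"; returns a dict with "image" (420x560x3 uint8, red, green, blue), "range_z" (420x560 float32, m along the optical axis (not along the pixel's ray), 0 where there is no reading), "fx", "fy", "cx", "cy" (pixels), "rvec" (rotation vector, rad) and "tvec" (3), from world to camera coordinates, as OpenCV has them. Camera axes: x right, y down, z forward; pixel columns grow to the right and rows downward; lengths in m; the calibration is good to about 2 mm. A picture is of the moment at which its call begins.
- bot.job_done(): hands the job in; it is judged then, once.
The state is a dict: "clock": time; "joint_pos": joint angles; "joint_vel": joint speeds; "tau": joint torques, N m; "eef_pos": TCP position; "tool_rot": TCP orientation; "ft_force": force on the tool from outside, world axes, zero at the start; "ft_torque": the same for the moment, N m; "grip_width": finger opening in m; "grasp_force": force on a finger pad.
Only numpy, scipy, OpenCV 4.12 (cv2) and the standard library are available. Lean on these libraries where they do the work, as an engineer would, in place of code of your own. Each camera call takes 0.05 s, during which the arm holds its last target. There are 200 camera calls.

## Working session

There is one attempt and no reset: what is moved stays moved. The work goes in short steps, Python scripts to look and compute and a tool call to move; the robot and the scene stay as the last step left them, time stands still between calls to the robot, and variables do not carry over. Pictures are saved under pics/ and viewed, at most 14 in all, crops included, and the job is handed in when it is done.

Besides the shell and the picture viewer there is one more tool, called after ">>>" by a JSON object that holds its "name" and its "arguments". jog_arm: Moves the arm, as the interface text tells. Scaled input: -1 to 1 covers 300 mm each way for a shift and pi/4 rad each way for a turn. Its arguments: {"type":"object","properties":{"deltas":{"type":"array","items":{"type":"object","properties":{"fingers":{"type":"number"},"delta_pos":{"type":"array","items":{"type":"number"}},"yaw":{"type":"number"}}}}},"required":["deltas"]}

```bash
mkdir -p pics; cat > h.py <<'E'
import numpy as np, cv2
from workcell import bot
def cam(n):
    c=bot.camera(n); R=cv2.Rodrigues(np.array(c['rvec'],float))[0]; t=np.array(c['tvec'],float).ravel()
    z=c['range_z'].astype(float); v,u=np.indices(z.shape)
    P=np.stack([(u-c['cx'])/c['fx']*z,(v-c['cy'])/c['fy']*z,z],-1)
    W=(P-t)@R; W[z==0]=np.nan
    return c,W,R,t
def save(n,im,s=1):
    cv2.imwrite('pics/'+n,cv2.resize(im[:,:,::-1],None,fx=s,fy=s,interpolation=cv2.INTER_CUBIC))
def px(c,R,t,p):
    q=R@np.array(p)+t; return c['fx']*q[0]/q[2]+c['cx'],c['fy']*q[1]/q[2]+c['cy']
E
python3 - <<'E'
from h import *
for n in('top','side'):
    c,W,R,t=cam(n); save(n+'0.png',c['image'],1.4); np.savez(n+'0.npz',im=c['image'],W=W)
    print(n,-R.T@t,c['fx'],W[210,280])
o=bot.get_obs(); print(o)
E
```

```text
top [ 0.34469557 -0.00546632  1.50740046] 393.61292034509853 [0.4898962  0.01401013 0.01106003]
side [ 0.08922501 -1.25072905  0.93334842] 490.6191328852311 [0.50007601 0.1802993  0.02229029]
{'clock': 0.1, 'joint_pos': array([-1.13700592e+00,  2.41312647e-01,  3.83857507e-03,  1.33522225e+00,
        3.43157023e-06,  1.57079574e+00]), 'joint_vel': array([-3.54324070e-05, -7.70320035e-04,  3.90259758e-03,  8.94971696e-05,
       -5.99008286e-04, -1.71674204e-03]), 'tau': array([-6.76268646e-04, -3.73138583e+01,  2.53010148e+01,  1.08737583e-02,
        2.69916463e-06,  2.45754717e-05]), 'eef_pos': array([ 0.20991186, -0.45315879,  0.2305067 ]), 'tool_rot': array([ 9.76569800e-01,  2.15198799e-01, -2.02762507e-04, -9.28109631e-04]), 'ft_force': array([-0.09320868, -0.58827263, -0.09612324]), 'ft_torque': array([0.01841589, 0.01395486, 0.01921136]), 'grasp_force': 0.0, 'grip_width': 0.08554417001489378}
```

View pics/top0.png

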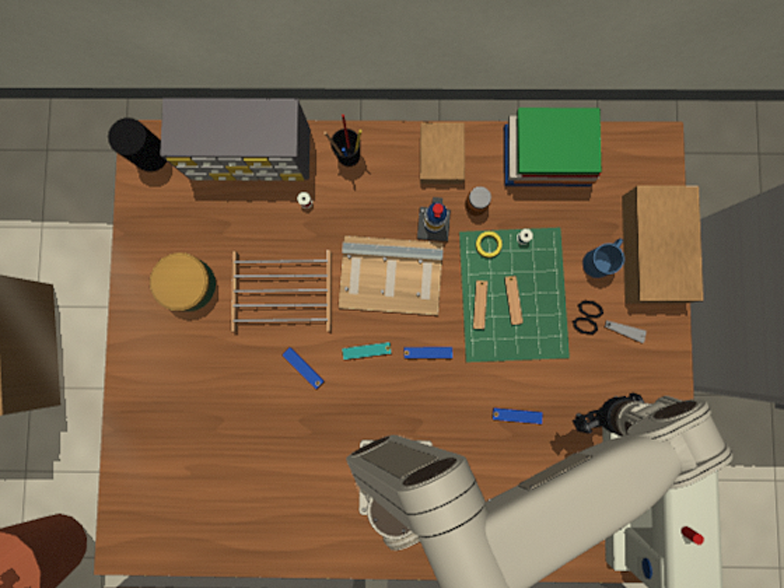

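View pics/side0.png

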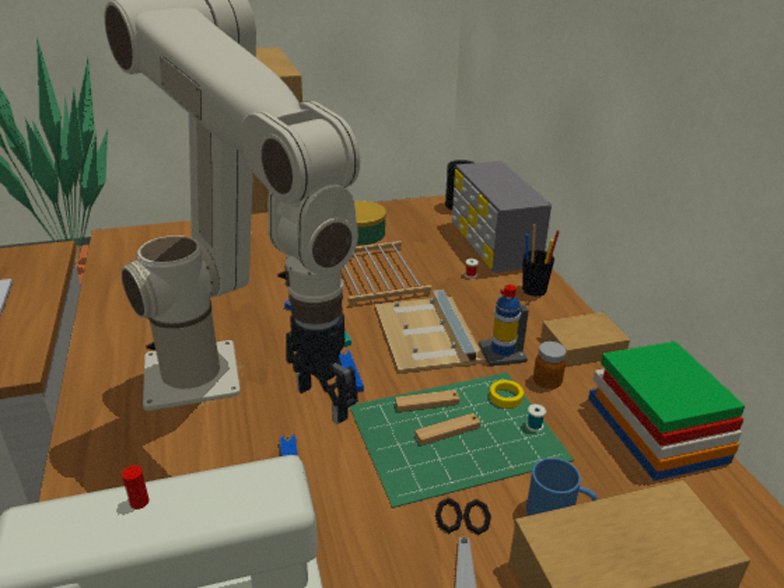

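The top view shows two oak bars on the green mat, at scaled pixels (480,305) and (513,300). The jig is at (390,275), the rack at (282,292) and the red cap at (437,209). The blue and turquoise bars at (302,367), (366,351), (428,353) and (517,416) are look-alikes. They are off the mat and the wrong colour, so I'll leave them alone. Next I'll measure and confirm with a crop.

```bash
python3 - <<'E'
from h import *
d=np.load('top0.npz'); im=d['im']; W=d['W']
save('crop0.png',im[140:265,160:410],3.2)
hsv=cv2.cvtColor(im,cv2.COLOR_RGB2HSV)
def rect(m,n,z=None):
    P=W[m][:,:2]; r=cv2.minAreaRect((P*1000).astype(np.float32)); print(n,m.sum(),'med',np.median(W[m],0).round(4),'mean',P.mean(0).round(4),r)
    return r
v,u=np.indices(im.shape[:2])
m=(u>333)&(u<400)&(v>190)&(v<245)&(W[...,2]>.0125)&(W[...,2]<.03)&(hsv[...,0]<25)
k,l,st,ce=cv2.connectedComponentsWithStats(m.astype(np.uint8))
for i in range(1,k):
    if st[i,4]>60:
        rect(l==i,'bar')
        q=W[l==i]; x=q[:,0]
        print(hsv[l==i].mean(0))
jm=(u>238)&(u<320)&(v>160)&(v<230)
rect(jm&(W[...,2]>.007)&(W[...,2]<.018),'board')
rect(jm&(W[...,2]>.024)&(W[...,2]<.042),'fence+lip')
rm=(u>160)&(u<238)&(v>172)&(v<242)
rect(rm&(W[...,2]>.015)&(W[...,2]<.04),'rack')
cm=(u>300)&(u<325)&(v>138)&(v<160)&(hsv[...,1]>150)&((hsv[...,0]<8)|(hsv[...,0]>172))&(W[...,2]>.165)
rect(cm,'cap'); print(np.sort(W[cm][:,2])[-20:].round(3))
E
```

```text
bar 262 med [ 0.4766 -0.3126  0.0186] mean [ 0.4753 -0.3133] ((475.3831787109375, -313.7331237792969), (129.13143920898438, 29.905994415283203), 7.664425849914551)
[ 15.05343511 121.8129771  186.09541985]
bar 257 med [ 0.4643 -0.2234  0.0186] mean [ 0.4631 -0.223 ] ((463.1644592285156, -222.86260986328125), (30.359886169433594, 128.22987365722656), 85.17646026611328)
[ 14.97276265 121.72373541 188.53307393]
board 2959 med [0.5309 0.014  0.0116] mean [0.5361 0.0152] ((549.137451171875, 18.470489501953125), (263.3009033203125, 307.2978820800781), 0.11843998730182648)
fence+lip 544 med [0.6048 0.0148 0.0343] mean [0.6041 0.0149] ((576.1353759765625, 13.629547119140625), (145.982421875, 284.5534973144531), 11.931475639343262)
rack 882 med [0.4943 0.3157 0.0275] mean [0.4944 0.3165] ((494.93975830078125, 318.0420837402344), (217.71006774902344, 269.28851318359375), 1.1124628782272339)
cap 48 med [ 0.6838 -0.0964  0.1763] mean [ 0.6837 -0.0968] ((682.7484130859375, -96.19734191894531), (20.92829132080078, 27.75572395324707), 89.67129516601562)
[0.177 0.177 0.177 0.178 0.178 0.178 0.178 0.178 0.178 0.179 0.179 0.179
 0.179 0.179 0.179 0.179 0.181 0.181 0.182 0.182]
```

View pics/crop0.png

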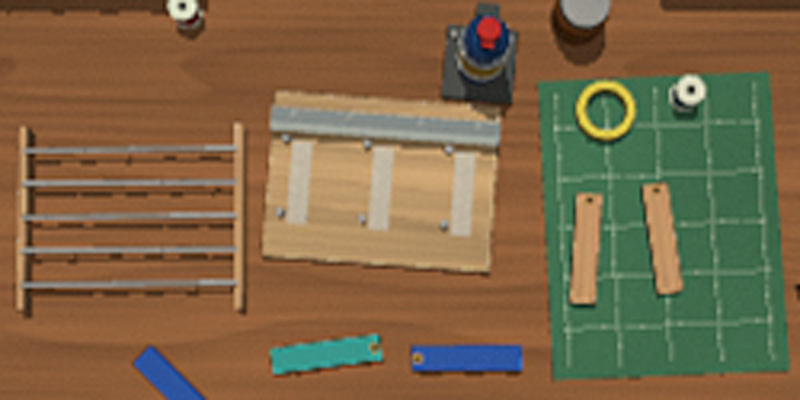

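Both mat bars are plain oak with their eyelets at the far (+x) end: crop (590,200) and (655,190). The coloured bars are decoys, all off the mat. Now I'll fit the jig precisely and work out the first move.

```bash
cat >> h.py <<'E'
def tool():
    o=bot.get_obs(); x,y,z,w=o['tool_rot']; phi=np.arctan2(2*(x*y+z*w),1-2*(y*y+z*z)); return o,o['eef_pos'],phi
def go(p,phid):
    "normalised jog to world point p and tool-x heading phid (deg)"
    o,e,phi=tool(); d=np.array(p)-e; c,s=np.cos(phi),np.sin(phi)
    dp=np.array([c*d[0]+s*d[1], s*d[0]-c*d[1], -d[2]])/.3
    print('to',np.round(p,4),'delta',dp.round(4),'yaw',round((np.degrees(phi)-phid)/45,4),'from',e.round(4),round(np.degrees(phi),2))
E
python3 - <<'E'
from h import *
d=np.load('top0.npz'); im=d['im']; W=d['W']; v,u=np.indices(im.shape[:2])
hsv=cv2.cvtColor(im,cv2.COLOR_RGB2HSV)
m=((u>236)&(u<322)&(v>160)&(v<230)&(W[...,2]>.007)&(W[...,2]<.045)).astype(np.uint8)
m=cv2.morphologyEx(m,cv2.MORPH_OPEN,np.ones((11,11)))
k,l,st,ce=cv2.connectedComponentsWithStats(m); i=1+st[1:,4].argmax()
b=l==i
P=W[b][:,:2]; print(b.sum(),cv2.minAreaRect((P*1000).astype(np.float32)))
# edge lines: left/right edges per row, near edge per column
def line(a,bb): 
    a,bb=np.array(a),np.array(bb); p=np.polyfit(a,bb,1); r=bb-np.polyval(p,a); k=abs(r)<2*r.std()+1e-6; return np.polyfit(a[k],bb[k],1)
bd=b&(W[...,2]<.018)
cols=range(250,310); 
near=[W[np.where(b[:,c])[0].max(),c] for c in cols]
print('near x(y)',line([q[1] for q in near],[q[0] for q in near]))
rows=range(185,215)
for nm,f in(('left',min),('right',max)):
    e=[W[r,f(np.where(b[r])[0])] for r in rows]; print(nm,'y(x)',line([q[0] for q in e],[q[1] for q in e]))
lip=b&(W[...,2]>.026)
front=[W[np.where(lip[:,c])[0].max(),c] for c in cols if lip[:,c].any()]
print('lipfront x(y)',line([q[1] for q in front],[q[0] for q in front]))
s=b&(hsv[...,1]<70)&(W[...,2]<.018)
k,l,st,ce=cv2.connectedComponentsWithStats(s.astype(np.uint8))
for i in range(1,k):
    if st[i,4]>30: print('strip',st[i,4],cv2.minAreaRect((W[l==i][:,:2]*1000).astype(np.float32)))
go([.453,-.222,.12],-4.8)
E
```

```text
Traceback (most recent call last):
ValueError: attempt to get argmax of an empty sequence
```

```bash
python3 - <<'E'
from h import *
d=np.load('top0.npz'); im=d['im']; W=d['W']; v,u=np.indices(im.shape[:2])
hsv=cv2.cvtColor(im,cv2.COLOR_RGB2HSV)
m=((u>236)&(u<322)&(v>160)&(v<230)&(W[...,2]>.006)&(W[...,2]<.045)).astype(np.uint8)
m=cv2.morphologyEx(m,cv2.MORPH_CLOSE,np.ones((3,3),np.uint8)); print(m.sum())
m=cv2.morphologyEx(m,cv2.MORPH_OPEN,np.ones((5,5),np.uint8)); print(m.sum())
k,l,st,ce=cv2.connectedComponentsWithStats(m); i=1+st[1:,4].argmax()
b=l==i; print(st[i])
P=W[b][:,:2]; print(b.sum(),cv2.minAreaRect((P*1000).astype(np.float32)))
def line(a,bb): 
    a,bb=np.array(a),np.array(bb); p=np.polyfit(a,bb,1)
    for _ in range(3):
        r=bb-np.polyval(p,a); k=abs(r)<=2*np.median(abs(r))+1e-4; p=np.polyfit(a[k],bb[k],1)
    return p,np.polyval(p,[0.53,.015])
cols=range(250,306); 
near=[W[np.where(b[:,c])[0].max(),c] for c in cols]
print('near x(y)',line([q[1] for q in near],[q[0] for q in near]))
rows=range(185,213)
for nm,f in(('left',min),('right',max)):
    e=[W[r,f(np.where(b[r])[0])] for r in rows]; print(nm,'y(x)',line([q[0] for q in e],[q[1] for q in e]))
lip=b&(W[...,2]>.026)
front=[W[np.where(lip[:,c])[0].max(),c] for c in cols if lip[:,c].any()]
print('lipfront x(y)',line([q[1] for q in front],[q[0] for q in front]))
s=b&(hsv[...,1]<70)&(W[...,2]<.018)
k,l,st,ce=cv2.connectedComponentsWithStats(s.astype(np.uint8))
for i in range(1,k):
    if st[i,4]>30: print('strip',st[i,4],cv2.minAreaRect((W[l==i][:,:2]*1000).astype(np.float32)))
go([.453,-.222,.12],-4.8)
E
```

```text
3985
3918
[ 242  161   78   64 3918]
3918 ((nan, nan), (0.0, 0.0), 0.0)
near x(y) (array([0.05559859, 0.44192029]), array([0.47138755, 0.44275427]))
left y(x) (array([-0.05613587,  0.18511741]), array([0.1553654 , 0.18427537]))
right y(x) (array([-0.0590134 , -0.08236557]), array([-0.11364268, -0.08325078]))
lipfront x(y) (array([0.06147184, 0.59118616]), array([0.62376624, 0.59210824]))
strip 153 ((660.75830078125, -94.56637573242188), (81.8739013671875, 36.51539611816406), 86.14695739746094)
strip 153 ((541.8375244140625, 119.67613220214844), (27.004610061645508, 98.85566711425781), 85.26458740234375)
strip 153 ((534.3296508789062, 19.988649368286133), (23.429819107055664, 98.3411636352539), 87.10901641845703)
strip 154 ((528.6653442382812, -78.05906677246094), (23.31189727783203, 100.63994598388672), 86.00932312011719)
to [ 0.453 -0.222  0.12 ] delta [ 1.0591 -0.3586  0.3684] yaw 0.659 from [ 0.2099 -0.4532  0.2305] 24.85
```

>>> {"name": "jog_arm", "arguments": {"deltas": [{"delta_pos": [1.0,-0.36,0.3],"yaw": 0.659,"fingers": 0.75},{"delta_pos": [1.0,-0.36,0.3],"yaw": 0.659,"fingers": 0.75},{"delta_pos": [1.0,-0.36,0.3],"yaw": 0.659,"fingers": 0.75},{"delta_pos": [1.0,-0.36,0.3],"yaw": 0.659,"fingers": 0.75},{"delta_pos": [1.0,-0.36,0.3],"yaw": 0.659,"fingers": 0.75},{"delta_pos": [1.0,-0.36,0.3],"yaw": 0.659,"fingers": 0.75},{"delta_pos": [1.0,-0.36,0.3],"yaw": 0.659,"fingers": 0.75},{"delta_pos": [1.0,-0.36,0.3],"yaw": 0.659,"fingers": 0.75},{"delta_pos": [1.0,-0.36,0.3],"yaw": 0.659,"fingers": 0.75},{"delta_pos": [1.0,-0.36,0.3],"yaw": 0.659,"fingers": 0.75}]}}

```text
clock: 1.1
eef_pos: [0.4364, -0.2301, 0.1413]
tool_rot: [0.999, -0.042, -0.0, 0.0]
ft_force: [0.6, -0.5, -0.8]
grip_width: 0.0637
grasp_force: 0.0
```

```bash
python3 -c "
from h import *
go([.463,-.223,.05],-4.8);go([.463,-.223,.006],-4.8)"
```

```text
to [ 0.463 -0.223  0.05 ] delta [ 0.0863 -0.0311  0.3045] yaw -0.001 from [ 0.4364 -0.2301  0.1413] -4.84
to [ 0.463 -0.223  0.006] delta [ 0.0863 -0.0311  0.4511] yaw -0.001 from [ 0.4364 -0.2301  0.1413] -4.84
```

>>> {"name": "jog_arm", "arguments": {"deltas": [{"delta_pos": [0.086,-0.031,0.3],"yaw": 0,"fingers": 0.75},{"delta_pos": [0.086,-0.031,0.3],"yaw": 0,"fingers": 0.75},{"delta_pos": [0.086,-0.031,0.4],"yaw": 0,"fingers": 0.75},{"delta_pos": [0.086,-0.031,0.45],"yaw": 0,"fingers": 0.75},{"delta_pos": [0.086,-0.031,0.45],"yaw": 0,"fingers": 0.75},{"delta_pos": [0.086,-0.031,0.45],"yaw": 0,"fingers": 0.75},{"delta_pos": [0.086,-0.031,0.45],"yaw": 0,"fingers": 0.2},{"delta_pos": [0.086,-0.031,0.45],"yaw": 0,"fingers": 0.2},{"delta_pos": [0.086,-0.031,0.45],"yaw": 0,"fingers": 0.2},{"delta_pos": [0.086,-0.031,0.45],"yaw": 0,"fingers": 0.2},{"delta_pos": [0.086,-0.031,0.45],"yaw": 0,"fingers": 0.2},{"delta_pos": [0.086,-0.031,0.45],"yaw": 0,"fingers": 0.2}]}}

```text
clock: 2.3
eef_pos: [0.4645, -0.2233, 0.0081]
tool_rot: [0.999, -0.042, 0.001, 0.001]
ft_force: [-1.4, -0.1, 5.1]
grip_width: 0.0282
grasp_force: 60.1
```

```bash
python3 -c "
from h import *
go([.463,-.223,.1],-3.3)
# station1 pre-place: 40mm back, 4mm off dowels
th=np.radians(-3.3);ex=np.array([np.cos(th),np.sin(th)]);ey=np.array([-ex[1],ex[0]])
p=np.array([.5436,.118])-.030*ex-.006*ey
go([*p,.1],-3.3);go([*p,.016],-3.3)"
```

```text
to [ 0.463 -0.223  0.1  ] delta [-0.0052 -0.0005 -0.3064] yaw -0.0335 from [ 0.4645 -0.2233  0.0081] -4.81
to [0.5133 0.1137 0.1   ] delta [ 0.0678 -1.1331 -0.3064] yaw -0.0335 from [ 0.4645 -0.2233  0.0081] -4.81
to [0.5133 0.1137 0.016 ] delta [ 0.0678 -1.1331 -0.0264] yaw -0.0335 from [ 0.4645 -0.2233  0.0081] -4.81
```

>>> {"name": "jog_arm", "arguments": {"deltas": [{"delta_pos": [0,0,-0.15],"yaw": 0,"fingers": 0.2},{"delta_pos": [0,0,-0.3],"yaw": 0,"fingers": 0.2},{"delta_pos": [0,0,-0.3],"yaw": -0.03,"fingers": 0.2},{"delta_pos": [0.03,-0.15,-0.3],"yaw": -0.03,"fingers": 0.2},{"delta_pos": [0.06,-0.3,-0.3],"yaw": -0.03,"fingers": 0.2},{"delta_pos": [0.06,-0.45,-0.3],"yaw": -0.03,"fingers": 0.2},{"delta_pos": [0.06,-0.6,-0.3],"yaw": -0.03,"fingers": 0.2},{"delta_pos": [0.06,-0.75,-0.3],"yaw": -0.03,"fingers": 0.2},{"delta_pos": [0.06,-0.9,-0.3],"yaw": -0.03,"fingers": 0.2},{"delta_pos": [0.06,-1.0,-0.3],"yaw": -0.03,"fingers": 0.2},{"delta_pos": [0.06,-1.0,-0.3],"yaw": -0.03,"fingers": 0.2},{"delta_pos": [0.06,-1.0,-0.3],"yaw": -0.03,"fingers": 0.2}]}}

```text
clock: 3.5
eef_pos: [0.507, 0.0146, 0.0962]
tool_rot: [1.0, 0.003, -0.001, -0.019]
ft_force: [-0.5, -0.9, -0.4]
grip_width: 0.0285
grasp_force: 59.5
```

```bash
python3 - <<'E'
from h import *
th=np.radians(-3.3);ex=np.array([np.cos(th),np.sin(th)]);ey=np.array([-ex[1],ex[0]])
p=np.array([.5436,.118])-.030*ex-.006*ey
go([*p,.1],-3.3);go([*p,.019],-3.3)
print(bot.get_obs()['grip_width'])
c,W,R,t=cam('side'); 
u,v=px(c,R,t,bot.get_obs()['eef_pos']);u,v=int(u),int(v);print(u,v); save('g1.png',c['image'][v-80:v+60,u-90:u+90],4)
E
```

```text
to [0.5133 0.1137 0.1   ] delta [ 0.0232 -0.3303 -0.0126] yaw 0.0822 from [0.507  0.0146 0.0962] 0.4
to [0.5133 0.1137 0.019 ] delta [ 0.0232 -0.3303  0.2574] yaw 0.0822 from [0.507  0.0146 0.0962] 0.4
0.02847164368861505
296 216
```

View pics/g1.png

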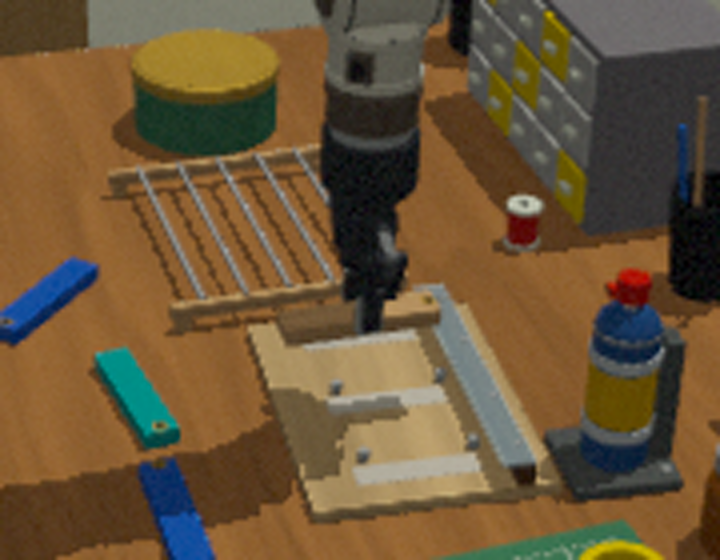

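The bar is held level in the gripper. I'll let the motion settle and then go over station 1.

>>> {"name": "jog_arm", "arguments": {"deltas": [{"delta_pos": [0.02,-0.15,0],"yaw": 0.08,"fingers": 0.2},{"delta_pos": [0.02,-0.33,0],"yaw": 0.08,"fingers": 0.2},{"delta_pos": [0.02,-0.33,0],"yaw": 0.08,"fingers": 0.2},{"delta_pos": [0.02,-0.33,0],"yaw": 0.08,"fingers": 0.2},{"delta_pos": [0.02,-0.33,0],"yaw": 0.08,"fingers": 0.2},{"delta_pos": [0.02,-0.33,0],"yaw": 0.08,"fingers": 0.2}]}}

```text
clock: 4.15
eef_pos: [0.513, 0.0324, 0.1002]
tool_rot: [0.999, 0.009, -0.003, -0.039]
ft_force: [-0.0, 0.1, -0.3]
grip_width: 0.0284
grasp_force: 59.5
```

```bash
python3 - <<'E'
from h import *
th=np.radians(-3.3);ex=np.array([np.cos(th),np.sin(th)]);ey=np.array([-ex[1],ex[0]])
p=np.array([.5436,.118])-.034*ex-.006*ey
go([*p,.019],-3.3)
c,W,R,t=cam('top'); hsv=cv2.cvtColor(c['image'],cv2.COLOR_RGB2HSV)
v,u=np.indices(W.shape[:2])
z=W[...,2]; m=(W[...,1]>.07)&(W[...,1]<.16)&(W[...,0]>.4)&(W[...,0]<.62)&(z>.075)&(z<.12)&(hsv[...,0]<25)&(hsv[...,1]>60)
print(m.sum(),cv2.minAreaRect((W[m][:,:2]*1000).astype(np.float32)),np.median(z[m]))
E
```

```text
to [0.5093 0.114  0.019 ] delta [-0.0075 -0.2721  0.2706] yaw 0.0961 from [0.513  0.0324 0.1002] 1.02
0 ((0.0, 0.0), (0.0, 0.0), 0.0) nan
  return _methods._mean(a, axis=axis, dtype=dtype,
  ret = ret.dtype.type(ret / rcount)
```

```bash
python3 -c "
from h import *
o=bot.get_obs();print(o['joint_pos'].round(3),o['joint_vel'].round(3),o['eef_pos'],o['tool_rot'],o['ft_force'])"
```

```text
[ 0.017  0.368 -0.18   1.029  0.078  3.141] [-0.     0.     0.001 -0.001 -0.001 -0.001] [0.51305295 0.03243012 0.10017016] [ 0.9991899   0.00884903 -0.00294843 -0.03914773] [-0.56569592 -0.04882742 -0.56546789]
```

Joint 6 is at its limit, so station 1 can't be reached with this grasp. I'll put this bar in station 3, where joint 6 is about 175°, and carry the other one with the tool half-turned.

>>> {"name": "jog_arm", "arguments": {"deltas": [{"delta_pos": [-0.05,0.15,0],"yaw": 0.0,"fingers": 0.2},{"delta_pos": [-0.05,0.3,0],"yaw": 0.0,"fingers": 0.2},{"delta_pos": [-0.056,0.38,0],"yaw": 0.09,"fingers": 0.2},{"delta_pos": [-0.056,0.38,0],"yaw": 0.09,"fingers": 0.2},{"delta_pos": [-0.056,0.38,0],"yaw": 0.09,"fingers": 0.2},{"delta_pos": [-0.056,0.38,0],"yaw": 0.09,"fingers": 0.2}]}}

```text
clock: 4.8
eef_pos: [0.4984, -0.0808, 0.0914]
tool_rot: [0.999, -0.026, -0.004, -0.039]
ft_force: [-0.1, -0.3, -0.5]
grip_width: 0.0282
grasp_force: 59.6
```

```bash
cat >> h.py <<'E'
th=np.radians(-3.3);ex=np.array([np.cos(th),np.sin(th)]);ey=np.array([-ex[1],ex[0]])
S1=np.array([.5436,.118]);S3=np.array([.5324,-.0775])
E
python3 - <<'E'
from h import *
p=S3-.034*ex-.006*ey
o=bot.get_obs();print(o['joint_pos'].round(3),o['tool_rot'].round(3))
go([*p,.1],-3.3);go([*p,.019],-3.3)
E
```

```text
[-0.206  0.373 -0.198  1.023  0.076  2.986] [ 0.999 -0.026 -0.004 -0.039]
to [ 0.4981 -0.0815  0.1   ] delta [-0.0007  0.0026 -0.0287] yaw 0.0079 from [ 0.4984 -0.0808  0.0914] -2.94
to [ 0.4981 -0.0815  0.019 ] delta [-0.0007  0.0026  0.2413] yaw 0.0079 from [ 0.4984 -0.0808  0.0914] -2.94
```

>>> {"name": "jog_arm", "arguments": {"deltas": [{"delta_pos": [0,0.003,0.1],"yaw": 0.008,"fingers": 0.2},{"delta_pos": [0,0.003,0.18],"yaw": 0.008,"fingers": 0.2},{"delta_pos": [0,0.003,0.22],"yaw": 0.008,"fingers": 0.2},{"delta_pos": [0,0.003,0.241],"yaw": 0.008,"fingers": 0.2},{"delta_pos": [0,0.003,0.241],"yaw": 0.008,"fingers": 0.2},{"delta_pos": [0,0.003,0.241],"yaw": 0.008,"fingers": 0.2}]}}

```text
clock: 5.4
eef_pos: [0.4982, -0.077, 0.0203]
tool_rot: [0.999, -0.029, -0.004, -0.038]
ft_force: [-2.4, -3.5, 4.4]
grip_width: 0.0286
grasp_force: 62.0
```

>>> {"name": "jog_arm", "arguments": {"deltas": [{"delta_pos": [0,0.01,0],"yaw": 0,"fingers": 0.55},{"delta_pos": [0,0.01,0],"yaw": 0,"fingers": 0.55},{"delta_pos": [0,0.01,0],"yaw": 0,"fingers": 0.55},{"delta_pos": [0,0.01,0],"yaw": 0,"fingers": 0.55},{"delta_pos": [0,0,-0.1],"yaw": 0,"fingers": 0.55},{"delta_pos": [0,0,-0.25],"yaw": 0,"fingers": 0.55},{"delta_pos": [0,0,-0.4],"yaw": 0,"fingers": 0.55},{"delta_pos": [0,0,-0.5],"yaw": 0,"fingers": 0.55}]}}

```text
clock: 6.2
eef_pos: [0.4999, -0.0888, 0.1719]
tool_rot: [0.999, -0.03, -0.003, -0.039]
ft_force: [0.7, -0.5, -1.3]
grip_width: 0.0467
grasp_force: 0.0
```

>>> {"name": "jog_arm", "arguments": {"deltas": [{"delta_pos": [0,0.3,0],"yaw": 1,"fingers": 0.75},{"delta_pos": [0,0.3,0],"yaw": 1,"fingers": 0.75},{"delta_pos": [0,0.3,0],"yaw": 1,"fingers": 0.75},{"delta_pos": [0,0.3,0],"yaw": -1,"fingers": 0.75},{"delta_pos": [0,0.3,0],"yaw": -1,"fingers": 0.75},{"delta_pos": [0,0.3,0],"yaw": -1,"fingers": 0.75},{"delta_pos": [0,0.3,0],"yaw": -1,"fingers": 0.75},{"delta_pos": [0,0.3,0],"yaw": -1,"fingers": 0.75},{"delta_pos": [0,0.3,0],"yaw": -1,"fingers": 0.75}]}}

```text
clock: 7.1
eef_pos: [0.4933, -0.178, 0.1615]
tool_rot: [0.975, 0.22, 0.006, -0.042]
ft_force: [0.2, 1.2, 0.4]
grip_width: 0.064
grasp_force: 0.0
```

```bash
python3 - <<'E'
from h import *
o=bot.get_obs();print(o['joint_pos'].round(3),o['tool_rot'].round(3),o['eef_pos'],tool()[2])
E
```

```text
[-0.39   0.359 -0.02   1.232  0.076  2.306] [ 0.975  0.22   0.006 -0.042] [ 0.49333127 -0.17797001  0.16148003] 0.4432263051074741
```

>>> {"name": "jog_arm", "arguments": {"deltas": [{"delta_pos": [0,0,0],"yaw": -1,"fingers": 0.75},{"delta_pos": [0,0,0],"yaw": -1,"fingers": 0.75},{"delta_pos": [0,0,0],"yaw": -1,"fingers": 0.75},{"delta_pos": [0,0,0],"yaw": -1,"fingers": 0.75},{"delta_pos": [0,0,0],"yaw": -1,"fingers": 0.75},{"delta_pos": [0,0,0],"yaw": -1,"fingers": 0.75}]}}

```text
clock: 7.7
eef_pos: [0.4933, -0.1779, 0.1615]
tool_rot: [0.817, 0.575, 0.021, -0.037]
ft_force: [0.5, 0.1, -0.0]
grip_width: 0.0641
grasp_force: 0.0
```

>>> {"name": "jog_arm", "arguments": {"deltas": [{"delta_pos": [0,0,0],"yaw": -1,"fingers": 0.75},{"delta_pos": [0,0,0],"yaw": -1,"fingers": 0.75},{"delta_pos": [0,0,0],"yaw": -1,"fingers": 0.75},{"delta_pos": [0,0,0],"yaw": -1,"fingers": 0.75},{"delta_pos": [0,0,0],"yaw": -1,"fingers": 0.75},{"delta_pos": [0,0,0],"yaw": -1,"fingers": 0.75}]}}

```text
clock: 8.3
eef_pos: [0.4933, -0.1779, 0.1615]
tool_rot: [0.535, 0.844, 0.034, -0.026]
ft_force: [-0.4, 1.2, -0.4]
grip_width: 0.0642
grasp_force: 0.0
```

>>> {"name": "jog_arm", "arguments": {"deltas": [{"delta_pos": [0,0,0],"yaw": -1,"fingers": 0.75},{"delta_pos": [0,0,0],"yaw": -1,"fingers": 0.75},{"delta_pos": [0,0,0],"yaw": -1,"fingers": 0.75},{"delta_pos": [0,0,0],"yaw": -1,"fingers": 0.75},{"delta_pos": [0,0,0],"yaw": -1,"fingers": 0.75},{"delta_pos": [0,0,0],"yaw": -1,"fingers": 0.75}]}}

```text
clock: 8.9
eef_pos: [0.4933, -0.1779, 0.1615]
tool_rot: [0.171, 0.984, 0.041, -0.011]
ft_force: [0.0, -0.2, -0.5]
grip_width: 0.0639
grasp_force: 0.0
```

>>> {"name": "jog_arm", "arguments": {"deltas": [{"delta_pos": [0,0,0],"yaw": -1,"fingers": 0.75},{"delta_pos": [0,0,0],"yaw": -1,"fingers": 0.75},{"delta_pos": [0,0,0],"yaw": -1,"fingers": 0.75},{"delta_pos": [0,0,0],"yaw": -1,"fingers": 0.75},{"delta_pos": [0,0,0],"yaw": -1,"fingers": 0.75},{"delta_pos": [0,0,0],"yaw": -1,"fingers": 0.75}]}}

```text
clock: 9.5
eef_pos: [0.4933, -0.1779, 0.1615]
tool_rot: [-0.219, 0.975, 0.042, 0.006]
ft_force: [-0.5, -0.2, 0.3]
grip_width: 0.0641
grasp_force: 0.0
```

>>> {"name": "jog_arm", "arguments": {"deltas": [{"delta_pos": [0,0,0],"yaw": -1,"fingers": 0.75},{"delta_pos": [0,0,0],"yaw": -1,"fingers": 0.75},{"delta_pos": [0,0,0],"yaw": -1,"fingers": 0.75},{"delta_pos": [0,0,0],"yaw": -1,"fingers": 0.75},{"delta_pos": [0,0,0],"yaw": -1,"fingers": 0.75},{"delta_pos": [0,0,0],"yaw": -1,"fingers": 0.75}]}}

```text
clock: 10.1
eef_pos: [0.4933, -0.1779, 0.1615]
tool_rot: [-0.575, 0.817, 0.037, 0.021]
ft_force: [-0.4, 0.4, 0.4]
grip_width: 0.0641
grasp_force: 0.0
```

>>> {"name": "jog_arm", "arguments": {"deltas": [{"delta_pos": [0,0,0],"yaw": -1,"fingers": 0.75},{"delta_pos": [0,0,0],"yaw": -1,"fingers": 0.75},{"delta_pos": [0,0,0],"yaw": -1,"fingers": 0.75},{"delta_pos": [0,0,0],"yaw": -1,"fingers": 0.75},{"delta_pos": [0,0,0],"yaw": -1,"fingers": 0.75},{"delta_pos": [0,0,0],"yaw": -1,"fingers": 0.75}]}}

```text
clock: 10.7
eef_pos: [0.4934, -0.1779, 0.1615]
tool_rot: [0.844, -0.535, -0.026, -0.034]
ft_force: [-0.3, 0.5, 0.2]
grip_width: 0.0639
grasp_force: 0.0
```

```bash
cat >> h.py <<'E'
def st():
    from scipy.spatial.transform import Rotation as Q
    o,e,phi=tool(); z=Q.from_quat(o['tool_rot']).as_matrix()[:,2]
    print('t',o['clock'],'j',o['joint_pos'].round(3),'e',e.round(4),'phi',round(np.degrees(phi),2),'z',z.round(4),'F',o['ft_force'].round(1),'w',round(o['grip_width'],4),round(o['grasp_force'],1))
E
python3 -c "
from h import *
st()"
```

```text
t 10.7 j [-0.39   0.359 -0.02   1.232  0.076 -2.404] e [ 0.4934 -0.1779  0.1615] phi -64.63 z [-0.0077  0.0852 -0.9963] F [-0.3  0.5  0.2] w 0.0639 0.0
```

Next I'll turn gently into the lower limit, to see whether that undoes the tilt.

>>> {"name": "jog_arm", "arguments": {"deltas": [{"delta_pos": [0,0,0],"yaw": -1,"fingers": 0.75},{"delta_pos": [0,0,0],"yaw": -1,"fingers": 0.75},{"delta_pos": [0,0,0],"yaw": -1,"fingers": 0.75},{"delta_pos": [0,0,0],"yaw": -1,"fingers": 0.75},{"delta_pos": [0,0,0],"yaw": -1,"fingers": 0.75},{"delta_pos": [0,0,0],"yaw": -1,"fingers": 0.75}]}}

```text
clock: 11.3
eef_pos: [0.4975, -0.1673, 0.1615]
tool_rot: [0.983, -0.182, -0.012, -0.036]
ft_force: [-0.1, 0.8, 0.6]
grip_width: 0.0643
grasp_force: 0.0
```

```bash
python3 -c "
from h import *
st()"
```

```text
t 11.3 j [-0.363  0.357 -0.022  1.228  0.067 -3.14 ] e [ 0.4975 -0.1673  0.1615] phi -20.91 z [-0.01    0.0753 -0.9971] F [-0.1  0.8  0.6] w 0.0643 0.0
```

>>> {"name": "jog_arm", "arguments": {"deltas": [{"delta_pos": [0,0,0],"yaw": -0.2,"fingers": 0.75},{"delta_pos": [0,0,0],"yaw": -0.2,"fingers": 0.75}]}}

```text
clock: 11.5
eef_pos: [0.5095, -0.1235, 0.1616]
tool_rot: [0.991, -0.13, -0.01, -0.021]
ft_force: [-0.1, 0.3, 0.4]
grip_width: 0.064
grasp_force: 0.0
```

```bash
python3 -c "
from h import *
st()"
```

```text
t 11.5 j [-0.26   0.348 -0.033  1.215  0.039 -3.141] e [ 0.5095 -0.1235  0.1616] phi -14.93 z [-0.0148  0.0444 -0.9989] F [-0.1  0.3  0.4] w 0.064 0.0
```

>>> {"name": "jog_arm", "arguments": {"deltas": [{"delta_pos": [0,0,0],"yaw": -0.28,"fingers": 0.75},{"delta_pos": [0,0,0],"yaw": -0.28,"fingers": 0.75},{"delta_pos": [0,0,0],"yaw": -0.28,"fingers": 0.75}]}}

```text
clock: 11.8
eef_pos: [0.5164, -0.0642, 0.1616]
tool_rot: [0.998, -0.061, -0.01, 0.0]
ft_force: [-0.3, -0.9, -0.4]
grip_width: 0.0639
grasp_force: 0.0
```

```bash
python3 -c "
from h import *
st()"
```

```text
t 11.8 j [-1.230e-01  3.360e-01 -5.000e-02  1.204e+00 -2.000e-03 -3.141e+00] e [ 0.5164 -0.0642  0.1616] phi -7.05 z [-1.930e-02  6.000e-04 -9.998e-01] F [-0.3 -0.9 -0.4] w 0.0639 0.0
```

The tilt is gone. Now I'll turn to the flipped heading and go towards bar B.

>>> {"name": "jog_arm", "arguments": {"deltas": [{"delta_pos": [0,0,0],"yaw": 1,"fingers": 0.75},{"delta_pos": [0,0,0],"yaw": 1,"fingers": 0.75},{"delta_pos": [0,0,0],"yaw": 1,"fingers": 0.75},{"delta_pos": [0,0,0],"yaw": 1,"fingers": 0.75},{"delta_pos": [0,0,0],"yaw": 1,"fingers": 0.75},{"delta_pos": [0,0,0],"yaw": 1,"fingers": 0.75}]}}

```text
clock: 12.4
eef_pos: [0.5162, -0.0676, 0.1616]
tool_rot: [0.896, -0.443, -0.009, 0.004]
ft_force: [0.3, 0.7, 0.7]
grip_width: 0.064
grasp_force: 0.0
```

>>> {"name": "jog_arm", "arguments": {"deltas": [{"delta_pos": [0,0,0],"yaw": 1,"fingers": 0.75},{"delta_pos": [0,0,0],"yaw": 1,"fingers": 0.75},{"delta_pos": [0,0,0],"yaw": 1,"fingers": 0.75},{"delta_pos": [0,0,0],"yaw": 1,"fingers": 0.75},{"delta_pos": [0,0,0],"yaw": 1,"fingers": 0.75},{"delta_pos": [0,0,0],"yaw": 1,"fingers": 0.75}]}}

```text
clock: 13.0
eef_pos: [0.5163, -0.0676, 0.1616]
tool_rot: [-0.659, 0.752, 0.006, -0.007]
ft_force: [-0.6, -0.1, 0.8]
grip_width: 0.0641
grasp_force: 0.0
```

>>> {"name": "jog_arm", "arguments": {"deltas": [{"delta_pos": [0,0,0],"yaw": 1,"fingers": 0.75},{"delta_pos": [0,0,0],"yaw": 1,"fingers": 0.75},{"delta_pos": [0,0,0],"yaw": 1,"fingers": 0.75},{"delta_pos": [0,0,0],"yaw": 1,"fingers": 0.75},{"delta_pos": [0,0,0],"yaw": 1,"fingers": 0.75},{"delta_pos": [0,0,0],"yaw": 1,"fingers": 0.75}]}}

```text
clock: 13.6
eef_pos: [0.5162, -0.0676, 0.1616]
tool_rot: [-0.321, 0.947, 0.003, -0.009]
ft_force: [0.1, -0.5, 0.7]
grip_width: 0.064
grasp_force: 0.0
```

```bash
python3 - <<'E'
from h import *
st(); go([.4753,-.3135,.1],-172.3)
E
```

```text
t 13.6 j [-0.129  0.336 -0.05   1.204 -0.002 -0.782] e [ 0.5162 -0.0676  0.1616] phi -142.6 z [-1.920e-02  1.000e-04 -9.998e-01] F [ 0.1 -0.5  0.7] w 0.064 0.0
to [ 0.4753 -0.3135  0.1   ] delta [ 0.6062 -0.5681  0.2053] yaw 0.6601 from [ 0.5162 -0.0676  0.1616] -142.6
```

>>> {"name": "jog_arm", "arguments": {"deltas": [{"delta_pos": [0.606,-0.568,0.1],"yaw": 0.66,"fingers": 0.75},{"delta_pos": [0.606,-0.568,0.1],"yaw": 0.66,"fingers": 0.75},{"delta_pos": [0.606,-0.568,0.2],"yaw": 0.66,"fingers": 0.75},{"delta_pos": [0.606,-0.568,0.2],"yaw": 0.66,"fingers": 0.75},{"delta_pos": [0.606,-0.568,0.2],"yaw": 0.66,"fingers": 0.75},{"delta_pos": [0.606,-0.568,0.2],"yaw": 0.66,"fingers": 0.75},{"delta_pos": [0.606,-0.568,0.2],"yaw": 0.66,"fingers": 0.75}]}}

```text
clock: 14.3
eef_pos: [0.4739, -0.3146, 0.1014]
tool_rot: [-0.067, 0.998, 0.001, -0.01]
ft_force: [0.4, 0.1, -0.2]
grip_width: 0.0637
grasp_force: 0.0
```

```bash
python3 - <<'E'
from h import *
st(); go([.4753,-.3135,.007],-172.3)
c,W,R,t=cam('top'); save('t2.png',c['image'][130:265,230:410],4)
hsv=cv2.cvtColor(c['image'],cv2.COLOR_RGB2HSV); z=W[...,2]
m=(W[...,1]>-.13)&(W[...,1]<-.04)&(W[...,0]>.38)&(W[...,0]<.585)&(z>.0215)&(z<.031)
m=m.astype(np.uint8); k,l,s,ce=cv2.connectedComponentsWithStats(m)
for i in range(1,k):
    if s[i,4]>40: print(s[i,4],cv2.minAreaRect((W[l==i][:,:2]*1000).astype(np.float32)),np.median(z[l==i]))
E
```

```text
t 14.3 j [-0.581  0.474 -0.006  1.109 -0.01  -0.715] e [ 0.4739 -0.3146  0.1014] phi -172.29 z [-0.0206  0.0014 -0.9998] F [ 0.4  0.1 -0.2] w 0.0637 0.0
to [ 0.4753 -0.3135  0.007 ] delta [-0.0052  0.003   0.3145] yaw 0.0002 from [ 0.4739 -0.3146  0.1014] -172.29
237 ((499.0733642578125, -70.79957580566406), (39.78089141845703, 134.19857788085938), 87.423095703125) 0.026764125630786128
```

View pics/t2.png

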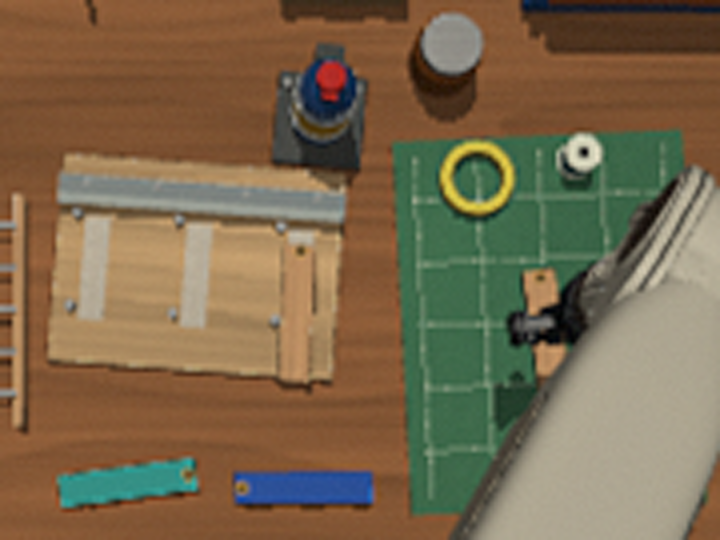

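Bar A lies in station 3, still drawn back (crop (297,310), eyelet at the fence side). Bar B is under the open gripper at (543,325). I'll grip B.

>>> {"name": "jog_arm", "arguments": {"deltas": [{"delta_pos": [-0.005,0.003,0.15],"yaw": 0,"fingers": 0.75},{"delta_pos": [-0.005,0.003,0.25],"yaw": 0,"fingers": 0.75},{"delta_pos": [-0.005,0.003,0.31],"yaw": 0,"fingers": 0.75},{"delta_pos": [-0.005,0.003,0.31],"yaw": 0,"fingers": 0.75},{"delta_pos": [-0.005,0.003,0.31],"yaw": 0,"fingers": 0.2},{"delta_pos": [-0.005,0.003,0.31],"yaw": 0,"fingers": 0.2},{"delta_pos": [-0.005,0.003,0.31],"yaw": 0,"fingers": 0.2},{"delta_pos": [-0.005,0.003,0.31],"yaw": 0,"fingers": 0.2},{"delta_pos": [-0.005,0.003,0.31],"yaw": 0,"fingers": 0.2},{"delta_pos": [-0.005,0.003,0.15],"yaw": 0,"fingers": 0.2},{"delta_pos": [-0.005,0.003,0],"yaw": 0,"fingers": 0.2},{"delta_pos": [-0.005,0.003,0],"yaw": 0,"fingers": 0.2}]}}

```text
clock: 15.55
eef_pos: [0.4813, -0.3147, 0.1102]
tool_rot: [-0.069, 0.998, -0.004, -0.004]
ft_force: [-0.3, -0.5, -0.0]
grip_width: 0.0277
grasp_force: 59.4
```

```bash
python3 - <<'E'
from h import *
st(); p=S1-.034*ex-.005*ey
go([*p,.1],176.7)
E
```

```text
t 15.55 j [-0.574  0.465  0.005  1.112 -0.01  -0.712] e [ 0.4813 -0.3147  0.1102] phi -172.07 z [-0.0066 -0.0079 -0.9999] F [-0.3 -0.5 -0. ] w 0.0277 59.4
to [0.5094 0.115  0.1   ] delta [-0.2903  1.4056  0.034 ] yaw -7.7504 from [ 0.4813 -0.3147  0.1102] -172.07
```

>>> {"name": "jog_arm", "arguments": {"deltas": [{"delta_pos": [-0.2,0.15,0],"yaw": 0.12,"fingers": 0.2},{"delta_pos": [-0.2,0.3,0],"yaw": 0.25,"fingers": 0.2},{"delta_pos": [-0.2,0.45,0],"yaw": 0.25,"fingers": 0.2},{"delta_pos": [-0.2,0.6,0],"yaw": 0.25,"fingers": 0.2},{"delta_pos": [-0.2,0.75,0],"yaw": 0.25,"fingers": 0.2},{"delta_pos": [-0.2,0.9,0],"yaw": 0.25,"fingers": 0.2},{"delta_pos": [-0.2,0.98,0],"yaw": 0.25,"fingers": 0.2},{"delta_pos": [-0.2,0.98,0],"yaw": 0.25,"fingers": 0.2},{"delta_pos": [-0.2,0.98,0],"yaw": 0.25,"fingers": 0.2}]}}

```text
clock: 16.45
eef_pos: [0.4956, -0.012, 0.1022]
tool_rot: [0.028, 1.0, -0.0, -0.009]
ft_force: [0.5, 0.7, -1.3]
grip_width: 0.0281
grasp_force: 59.4
```

```bash
python3 - <<'E'
from h import *
st(); p=S1-.034*ex-.005*ey
go([*p,.1],176.7)
E
```

```text
t 16.45 j [-2.400e-02  3.420e-01 -2.090e-01  1.038e+00 -1.000e-03  3.300e-02] e [ 0.4956 -0.012   0.1022] phi 176.77 z [-1.840e-02 -4.000e-04 -9.998e-01] F [ 0.5  0.7 -1.3] w 0.0281 59.4
to [0.5094 0.115  0.1   ] delta [-0.0219  0.4252  0.0074] yaw 0.0015 from [ 0.4956 -0.012   0.1022] 176.77
```

>>> {"name": "jog_arm", "arguments": {"deltas": [{"delta_pos": [-0.022,0.15,0],"yaw": 0,"fingers": 0.2},{"delta_pos": [-0.022,0.3,0],"yaw": 0,"fingers": 0.2},{"delta_pos": [-0.022,0.4,0],"yaw": 0,"fingers": 0.2},{"delta_pos": [-0.022,0.425,0],"yaw": 0,"fingers": 0.2},{"delta_pos": [-0.022,0.425,0],"yaw": 0,"fingers": 0.2},{"delta_pos": [-0.022,0.425,0],"yaw": 0,"fingers": 0.2},{"delta_pos": [-0.022,0.425,0.1],"yaw": 0,"fingers": 0.2},{"delta_pos": [-0.022,0.425,0.18],"yaw": 0,"fingers": 0.2},{"delta_pos": [-0.022,0.425,0.2],"yaw": 0,"fingers": 0.2},{"delta_pos": [-0.022,0.425,0.2],"yaw": 0,"fingers": 0.2}]}}

```text
clock: 17.45
eef_pos: [0.5074, 0.113, 0.041]
tool_rot: [0.03, 0.999, -0.001, -0.011]
ft_force: [-0.9, -0.3, 0.8]
grip_width: 0.028
grasp_force: 59.5
```

```bash
python3 - <<'E'
from h import *
st(); p=S1-.034*ex-.005*ey
go([*p,.018],176.7)
c,W,R,t=cam('side'); 
u,v=px(c,R,t,bot.get_obs()['eef_pos']);u,v=int(u),int(v);save('g2.png',c['image'][v-50:v+70,u-80:u+80],5)
E
```

```text
t 17.45 j [ 0.217  0.457 -0.216  0.919  0.004  0.277] e [0.5074 0.113  0.041 ] phi 176.56 z [-2.170e-02 -7.000e-04 -9.998e-01] F [-0.9 -0.3  0.8] w 0.028 59.5
to [0.5094 0.115  0.018 ] delta [-0.006   0.0068  0.0766] yaw -0.0031 from [0.5074 0.113  0.041 ] 176.56
```

View pics/g2.png

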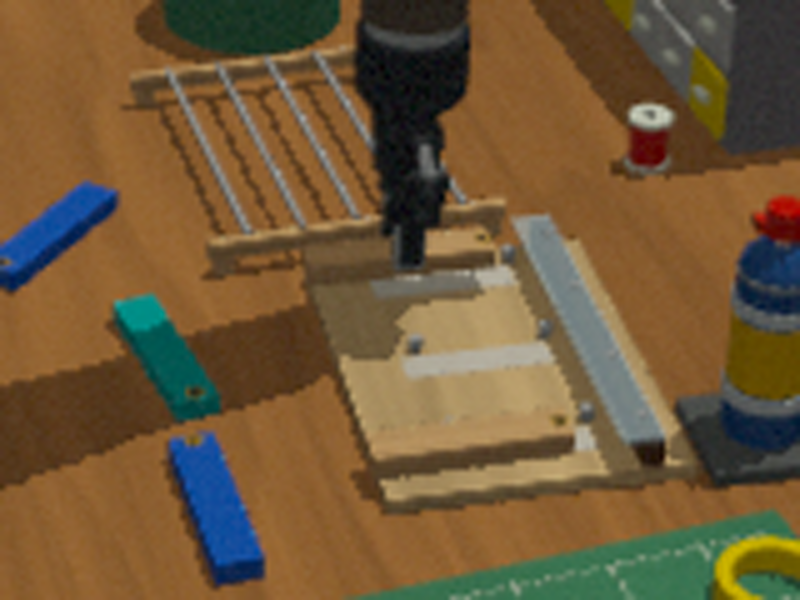

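The bar is level and clear of the lip, with its eyelet at the fence side. I'll lower it.

>>> {"name": "jog_arm", "arguments": {"deltas": [{"delta_pos": [0,0.004,0.04],"yaw": 0,"fingers": 0.2},{"delta_pos": [0,0.004,0.06],"yaw": 0,"fingers": 0.2},{"delta_pos": [0,0.004,0.074],"yaw": 0,"fingers": 0.2},{"delta_pos": [0,0.004,0.074],"yaw": 0,"fingers": 0.2},{"delta_pos": [0,0.004,0.074],"yaw": 0,"fingers": 0.2}]}}

```text
clock: 18.0
eef_pos: [0.5084, 0.1159, 0.0213]
tool_rot: [0.029, 1.0, -0.0, -0.009]
ft_force: [-3.1, -1.5, 10.2]
grip_width: 0.0279
grasp_force: 66.2
```

```bash
python3 - <<'E'
from h import *
st()
c,W,R,t=cam('top'); save('t3.png',c['image'][160:240,235:325],7)
E
```

```text
t 18.0 j [ 0.222  0.482 -0.237  0.869  0.004  0.279] e [0.5084 0.1159 0.0213] phi 176.71 z [-1.750e-02  4.000e-04 -9.998e-01] F [-3.1 -1.5 10.2] w 0.0279 66.2
```

>>> {"name": "jog_arm", "arguments": {"deltas": [{"delta_pos": [0,0,-0.003],"yaw": 0,"fingers": 0.2},{"delta_pos": [-0.02,0,-0.003],"yaw": 0,"fingers": 0.2},{"delta_pos": [-0.04,0,-0.003],"yaw": 0,"fingers": 0.2},{"delta_pos": [-0.06,0,-0.003],"yaw": 0,"fingers": 0.2},{"delta_pos": [-0.08,0,-0.003],"yaw": 0,"fingers": 0.2},{"delta_pos": [-0.095,0,-0.003],"yaw": 0,"fingers": 0.2},{"delta_pos": [-0.095,0,-0.003],"yaw": 0,"fingers": 0.2}]}}

```text
clock: 18.75
eef_pos: [0.5357, 0.1146, 0.0207]
tool_rot: [0.029, 1.0, 0.0, -0.011]
ft_force: [-5.7, 0.4, 10.2]
grip_width: 0.0279
grasp_force: 60.7
```

>>> {"name": "jog_arm", "arguments": {"deltas": [{"delta_pos": [-0.005,0,0],"yaw": 0,"fingers": 0.2},{"delta_pos": [-0.01,0,0],"yaw": 0,"fingers": 0.2},{"delta_pos": [-0.01,0,0],"yaw": 0,"fingers": 0.2}]}}

```text
clock: 19.05
eef_pos: [0.5375, 0.1145, 0.0207]
tool_rot: [0.029, 1.0, 0.0, -0.011]
ft_force: [-7.4, 0.8, 12.5]
grip_width: 0.0282
grasp_force: 60.9
```

>>> {"name": "jog_arm", "arguments": {"deltas": [{"delta_pos": [-0.005,0,-0.004],"yaw": 0,"fingers": 0.2},{"delta_pos": [-0.01,0,-0.004],"yaw": 0,"fingers": 0.2},{"delta_pos": [-0.01,0,-0.004],"yaw": 0,"fingers": 0.2}]}}

```text
clock: 19.35
eef_pos: [0.5433, 0.1139, 0.0208]
tool_rot: [0.029, 1.0, -0.0, -0.009]
ft_force: [0.1, -0.2, 0.2]
grip_width: 0.0276
grasp_force: 59.5
```

>>> {"name": "jog_arm", "arguments": {"deltas": [{"delta_pos": [-0.005,0,0],"yaw": 0,"fingers": 0.2},{"delta_pos": [-0.01,0,0],"yaw": 0,"fingers": 0.2},{"delta_pos": [-0.01,0,0],"yaw": 0,"fingers": 0.2}]}}

```text
clock: 19.65
eef_pos: [0.5459, 0.1136, 0.0208]
tool_rot: [0.029, 1.0, -0.0, -0.009]
ft_force: [0.7, -0.3, 0.9]
grip_width: 0.0276
grasp_force: 59.5
```

```bash
python3 - <<'E'
from h import *
st()
c,W,R,t=cam('side'); 
u,v=px(c,R,t,[.56,.1,.02]);u,v=int(u),int(v);save('g3.png',c['image'][v-40:v+40,u-60:u+60],6)
E
```

```text
t 19.65 j [ 0.203  0.541 -0.133  0.915  0.004  0.261] e [0.5459 0.1136 0.0208] phi 176.68 z [-1.860e-02  1.000e-04 -9.998e-01] F [ 0.7 -0.3  0.9] w 0.0276 59.5
```

View pics/g3.png

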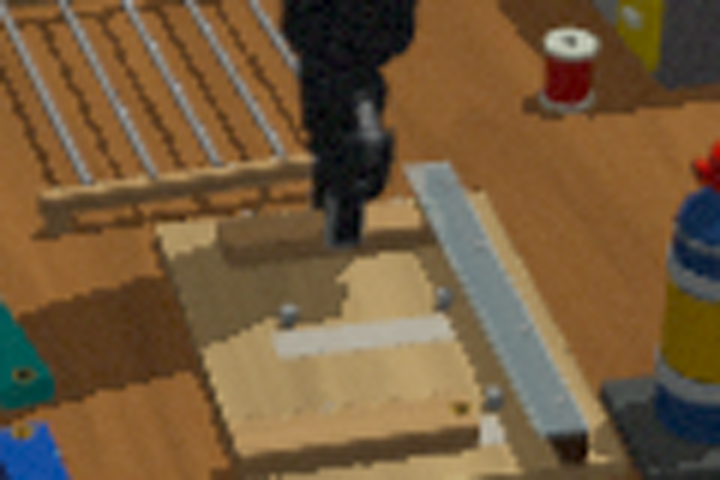

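>>> {"name": "jog_arm", "arguments": {"deltas": [{"delta_pos": [-0.005,0,0],"yaw": 0,"fingers": 0.2},{"delta_pos": [-0.01,0,0],"yaw": 0,"fingers": 0.2},{"delta_pos": [-0.01,0,0],"yaw": 0,"fingers": 0.2}]}}

```text
clock: 20.0
eef_pos: [0.5477, 0.1135, 0.0208]
tool_rot: [0.029, 1.0, -0.0, -0.01]
ft_force: [-3.1, 1.0, 2.3]
grip_width: 0.0278
grasp_force: 59.7
```

>>> {"name": "jog_arm", "arguments": {"deltas": [{"delta_pos": [-0.005,0,0],"yaw": 0,"fingers": 0.2},{"delta_pos": [-0.01,0,0],"yaw": 0,"fingers": 0.2},{"delta_pos": [-0.01,0,0],"yaw": 0,"fingers": 0.2}]}}

```text
clock: 20.3
eef_pos: [0.5477, 0.1135, 0.0208]
tool_rot: [0.029, 1.0, -0.0, -0.013]
ft_force: [-9.3, 1.1, 8.6]
grip_width: 0.0283
grasp_force: 60.4
```

>>> {"name": "jog_arm", "arguments": {"deltas": [{"delta_pos": [-0.004,0,0],"yaw": 0,"fingers": 0.2},{"delta_pos": [-0.007,0,0],"yaw": 0,"fingers": 0.2},{"delta_pos": [-0.007,0,0],"yaw": 0,"fingers": 0.2}]}}

```text
clock: 20.6
eef_pos: [0.5478, 0.1135, 0.0207]
tool_rot: [0.029, 0.999, -0.0, -0.015]
ft_force: [-14.4, 1.4, 12.3]
grip_width: 0.0276
grasp_force: 60.9
```

>>> {"name": "jog_arm", "arguments": {"deltas": [{"delta_pos": [0.02,0,0],"yaw": 0,"fingers": 0.5},{"delta_pos": [0.02,0,0],"yaw": 0,"fingers": 0.5},{"delta_pos": [0.02,0,0],"yaw": 0,"fingers": 0.5},{"delta_pos": [0.02,0,0],"yaw": 0,"fingers": 0.5},{"delta_pos": [0.02,0.015,0],"yaw": 0,"fingers": 0.5},{"delta_pos": [0.02,0.025,0],"yaw": 0,"fingers": 0.5},{"delta_pos": [0.02,0.025,0],"yaw": 0,"fingers": 0.5}]}}

```text
clock: 21.3
eef_pos: [0.5483, 0.1216, 0.0209]
tool_rot: [0.029, 1.0, -0.0, -0.009]
ft_force: [0.8, 0.4, 0.0]
grip_width: 0.0426
grasp_force: 0.0
```

>>> {"name": "jog_arm", "arguments": {"deltas": [{"delta_pos": [0,0.005,0],"yaw": 0,"fingers": 0.5},{"delta_pos": [0,0.01,0],"yaw": 0,"fingers": 0.5},{"delta_pos": [0,0.01,0],"yaw": 0,"fingers": 0.5}]}}

```text
clock: 21.6
eef_pos: [0.5481, 0.1227, 0.0209]
tool_rot: [0.029, 1.0, -0.002, -0.01]
ft_force: [0.5, -5.6, 1.5]
grip_width: 0.0427
grasp_force: 2.5
```

```bash
python3 -c "
from h import *
st()"
```

```text
t 21.6 j [ 0.219  0.548 -0.119  0.923  0.001  0.278] e [0.5481 0.1227 0.0209] phi 176.64 z [-0.0192 -0.0028 -0.9998] F [ 0.5 -5.6  1.5] w 0.0427 2.5
```

>>> {"name": "jog_arm", "arguments": {"deltas": [{"delta_pos": [0,-0.02,0],"yaw": 0,"fingers": 0.55},{"delta_pos": [0,-0.02,0],"yaw": 0,"fingers": 0.55},{"delta_pos": [0,-0.02,-0.1],"yaw": 0,"fingers": 0.55},{"delta_pos": [0,-0.02,-0.2],"yaw": 0,"fingers": 0.55},{"delta_pos": [0.15,-0.02,-0.2],"yaw": 0,"fingers": 0},{"delta_pos": [0.3,-0.02,-0.2],"yaw": 0,"fingers": 0},{"delta_pos": [0.3,-0.02,-0.2],"yaw": 0,"fingers": 0},{"delta_pos": [0.3,-0.02,-0.2],"yaw": 0,"fingers": 0},{"delta_pos": [0.3,-0.02,-0.2],"yaw": 0,"fingers": 0},{"delta_pos": [0.3,-0.02,-0.2],"yaw": 0,"fingers": 0}]}}

```text
clock: 22.6
eef_pos: [0.4608, 0.1236, 0.083]
tool_rot: [0.029, 1.0, 0.0, -0.009]
ft_force: [0.1, -0.4, 0.0]
grip_width: -0.0001
grasp_force: 0.0
```

```bash
python3 - <<'E'
from h import *
st(); p=np.array([.5436,.1164])-.084*ex-.001*ey
go([*p,.019],176.7)
E
```

```text
t 22.6 j [ 0.259  0.329 -0.286  0.971  0.005  0.317] e [0.4608 0.1236 0.083 ] phi 176.67 z [-0.0171  0.001  -0.9999] F [ 0.1 -0.4  0. ] w -0.0001 0.0
to [0.4597 0.1202 0.019 ] delta [ 0.0031 -0.0114  0.2135] yaw -0.0006 from [0.4608 0.1236 0.083 ] 176.67
```

>>> {"name": "jog_arm", "arguments": {"deltas": [{"delta_pos": [0.01,-0.011,0.1],"yaw": 0,"fingers": 0},{"delta_pos": [0.01,-0.011,0.18],"yaw": 0,"fingers": 0},{"delta_pos": [0.01,-0.011,0.21],"yaw": 0,"fingers": 0},{"delta_pos": [0.01,-0.011,0.21],"yaw": 0,"fingers": 0},{"delta_pos": [0.0,-0.011,0.21],"yaw": 0,"fingers": 0},{"delta_pos": [-0.01,-0.011,0.21],"yaw": 0,"fingers": 0},{"delta_pos": [-0.02,-0.011,0.21],"yaw": 0,"fingers": 0},{"delta_pos": [-0.02,-0.011,0.21],"yaw": 0,"fingers": 0}]}}

```text
clock: 23.4
eef_pos: [0.4652, 0.1198, 0.0204]
tool_rot: [0.029, 1.0, 0.0, -0.008]
ft_force: [0.4, -0.5, 0.2]
grip_width: -0.0
grasp_force: 0.0
```

>>> {"name": "jog_arm", "arguments": {"deltas": [{"delta_pos": [-0.005,0,0],"yaw": 0,"fingers": 0},{"delta_pos": [-0.01,0,0],"yaw": 0,"fingers": 0},{"delta_pos": [-0.01,0,0],"yaw": 0,"fingers": 0}]}}

```text
clock: 23.7
eef_pos: [0.467, 0.1195, 0.0196]
tool_rot: [0.029, 1.0, -0.0, -0.009]
ft_force: [0.5, -0.0, -0.9]
grip_width: 0.0
grasp_force: 0.0
```

>>> {"name": "jog_arm", "arguments": {"deltas": [{"delta_pos": [-0.005,0,0],"yaw": 0,"fingers": 0},{"delta_pos": [-0.01,0,0],"yaw": 0,"fingers": 0},{"delta_pos": [-0.01,0,0],"yaw": 0,"fingers": 0}]}}

```text
clock: 24.0
eef_pos: [0.4695, 0.1192, 0.0193]
tool_rot: [0.029, 1.0, -0.0, -0.01]
ft_force: [-0.8, 1.4, 0.3]
grip_width: 0.0002
grasp_force: 0.3
```

>>> {"name": "jog_arm", "arguments": {"deltas": [{"delta_pos": [-0.005,0,0],"yaw": 0,"fingers": 0},{"delta_pos": [-0.01,0,0],"yaw": 0,"fingers": 0},{"delta_pos": [-0.01,0,0],"yaw": 0,"fingers": 0}]}}

```text
clock: 24.3
eef_pos: [0.4696, 0.1191, 0.019]
tool_rot: [0.029, 1.0, -0.0, -0.013]
ft_force: [-6.6, 1.2, 4.8]
grip_width: 0.0001
grasp_force: 3.7
```

>>> {"name": "jog_arm", "arguments": {"deltas": [{"delta_pos": [-0.004,0,0],"yaw": 0,"fingers": 0},{"delta_pos": [-0.007,0,0],"yaw": 0,"fingers": 0},{"delta_pos": [-0.007,0,0],"yaw": 0,"fingers": 0}]}}

```text
clock: 24.6
eef_pos: [0.4696, 0.119, 0.0188]
tool_rot: [0.028, 0.999, -0.0, -0.014]
ft_force: [-11.1, 1.4, 9.1]
grip_width: 0.0001
grasp_force: 5.8
```

Bar B is firmly home in station 1. Now for bar A.

>>> {"name": "jog_arm", "arguments": {"deltas": [{"delta_pos": [0.05,0,0],"yaw": 0,"fingers": 0},{"delta_pos": [0.06,0,-0.1],"yaw": 0,"fingers": 0},{"delta_pos": [0.06,0,-0.25],"yaw": 0,"fingers": 0.6},{"delta_pos": [0.0,-0.15,-0.25],"yaw": 0,"fingers": 0.6},{"delta_pos": [-0.04,-0.3,-0.25],"yaw": 0,"fingers": 0.6},{"delta_pos": [-0.08,-0.45,-0.25],"yaw": 0,"fingers": 0.6},{"delta_pos": [-0.1,-0.6,-0.25],"yaw": 0,"fingers": 0.6},{"delta_pos": [-0.1,-0.64,-0.25],"yaw": 0,"fingers": 0.6},{"delta_pos": [-0.1,-0.64,-0.25],"yaw": 0,"fingers": 0.6},{"delta_pos": [-0.1,-0.64,-0.25],"yaw": 0,"fingers": 0.6}]}}

```text
clock: 25.6
eef_pos: [0.4949, -0.0739, 0.0938]
tool_rot: [0.029, 1.0, 0.0, -0.01]
ft_force: [-0.1, 0.3, -0.2]
grip_width: 0.0512
grasp_force: 0.0
```

```bash
python3 - <<'E'
from h import *
st(); go([.498,-.0765,.022],176.7)
c,W,R,t=cam('side'); 
u,v=px(c,R,t,[.5,-.05,.02]);u,v=int(u),int(v);save('g4.png',c['image'][v-60:v+40,u-75:u+75],5)
E
```

```text
t 25.6 j [-0.147  0.36  -0.207  1.022 -0.002 -0.089] e [ 0.4949 -0.0739  0.0938] phi 176.69 z [-1.930e-02  8.000e-04 -9.998e-01] F [-0.1  0.3 -0.2] w 0.0512 0.0
to [ 0.498  -0.0765  0.022 ] delta [-0.0107 -0.0081  0.2394] yaw -0.0003 from [ 0.4949 -0.0739  0.0938] 176.69
```

View pics/g4.png

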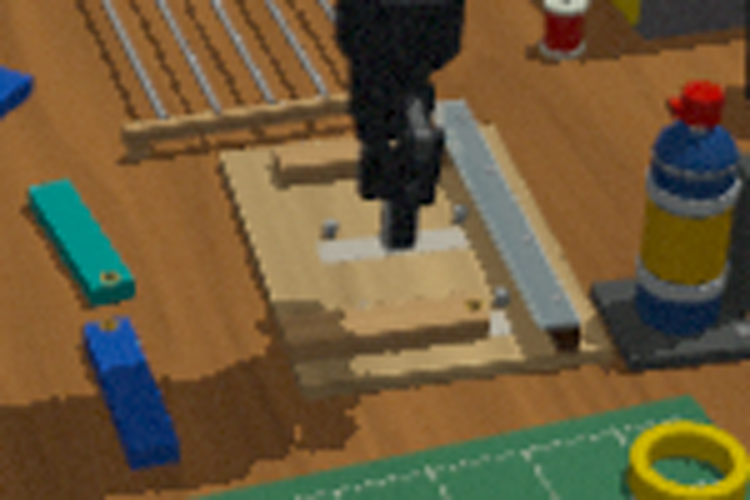

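>>> {"name": "jog_arm", "arguments": {"deltas": [{"delta_pos": [-0.011,-0.008,0.12],"yaw": 0,"fingers": 0.6},{"delta_pos": [-0.011,-0.008,0.2],"yaw": 0,"fingers": 0.6},{"delta_pos": [-0.011,-0.008,0.24],"yaw": 0,"fingers": 0.6},{"delta_pos": [-0.011,-0.008,0.24],"yaw": 0,"fingers": 0.6},{"delta_pos": [-0.011,-0.008,0.24],"yaw": 0,"fingers": 0.2},{"delta_pos": [-0.011,-0.008,0.24],"yaw": 0,"fingers": 0.2},{"delta_pos": [-0.011,-0.008,0.24],"yaw": 0,"fingers": 0.2},{"delta_pos": [-0.011,-0.008,0.24],"yaw": 0,"fingers": 0.2},{"delta_pos": [-0.011,-0.008,0.24],"yaw": 0,"fingers": 0.2}]}}

```text
clock: 26.55
eef_pos: [0.4982, -0.077, 0.0234]
tool_rot: [0.029, 1.0, -0.0, -0.008]
ft_force: [-0.2, 0.6, 5.7]
grip_width: 0.0277
grasp_force: 59.8
```

```bash
python3 -c "
from h import *
st()"
```

```text
t 26.55 j [-0.152  0.45  -0.285  0.851 -0.002 -0.094] e [ 0.4982 -0.077   0.0234] phi 176.69 z [-1.580e-02  3.000e-04 -9.999e-01] F [-0.2  0.6  5.7] w 0.0277 59.8
```

>>> {"name": "jog_arm", "arguments": {"deltas": [{"delta_pos": [0,0,-0.008],"yaw": 0,"fingers": 0.2},{"delta_pos": [0,-0.008,-0.008],"yaw": 0,"fingers": 0.2},{"delta_pos": [-0.02,-0.008,-0.008],"yaw": 0,"fingers": 0.2},{"delta_pos": [-0.04,-0.008,-0.008],"yaw": 0,"fingers": 0.2},{"delta_pos": [-0.06,-0.008,-0.008],"yaw": 0,"fingers": 0.2},{"delta_pos": [-0.08,-0.008,-0.008],"yaw": 0,"fingers": 0.2},{"delta_pos": [-0.1,-0.008,-0.008],"yaw": 0,"fingers": 0.2},{"delta_pos": [-0.1,-0.008,-0.008],"yaw": 0,"fingers": 0.2},{"delta_pos": [-0.1,-0.008,-0.008],"yaw": 0,"fingers": 0.2}]}}

```text
clock: 27.45
eef_pos: [0.5267, -0.0811, 0.0236]
tool_rot: [0.029, 1.0, -0.0, -0.01]
ft_force: [0.3, 0.5, -0.8]
grip_width: 0.0274
grasp_force: 59.1
```

>>> {"name": "jog_arm", "arguments": {"deltas": [{"delta_pos": [-0.005,0,0],"yaw": 0,"fingers": 0.2},{"delta_pos": [-0.01,0,0],"yaw": 0,"fingers": 0.2},{"delta_pos": [-0.01,0,0],"yaw": 0,"fingers": 0.2}]}}

```text
clock: 27.75
eef_pos: [0.5299, -0.0814, 0.0238]
tool_rot: [0.029, 1.0, -0.0, -0.009]
ft_force: [-0.5, 0.2, -0.3]
grip_width: 0.0274
grasp_force: 59.1
```

>>> {"name": "jog_arm", "arguments": {"deltas": [{"delta_pos": [-0.005,0,0],"yaw": 0,"fingers": 0.2},{"delta_pos": [-0.01,0,0],"yaw": 0,"fingers": 0.2},{"delta_pos": [-0.01,0,0],"yaw": 0,"fingers": 0.2}]}}

```text
clock: 28.05
eef_pos: [0.533, -0.0815, 0.0237]
tool_rot: [0.029, 1.0, -0.0, -0.009]
ft_force: [0.1, -0.5, 0.5]
grip_width: 0.0274
grasp_force: 59.1
```

>>> {"name": "jog_arm", "arguments": {"deltas": [{"delta_pos": [-0.005,0,0],"yaw": 0,"fingers": 0.2},{"delta_pos": [-0.01,0,0],"yaw": 0,"fingers": 0.2},{"delta_pos": [-0.01,0,0],"yaw": 0,"fingers": 0.2}]}}

```text
clock: 28.35
eef_pos: [0.5348, -0.0816, 0.0234]
tool_rot: [0.029, 1.0, -0.0, -0.011]
ft_force: [-2.7, 0.2, 2.0]
grip_width: 0.0275
grasp_force: 59.4
```

>>> {"name": "jog_arm", "arguments": {"deltas": [{"delta_pos": [-0.005,0,0],"yaw": 0,"fingers": 0.2},{"delta_pos": [-0.01,0,0],"yaw": 0,"fingers": 0.2},{"delta_pos": [-0.01,0,0],"yaw": 0,"fingers": 0.2}]}}

```text
clock: 28.65
eef_pos: [0.5348, -0.0816, 0.0234]
tool_rot: [0.029, 0.999, -0.0, -0.013]
ft_force: [-10.1, 0.9, 8.2]
grip_width: 0.0274
grasp_force: 60.2
```

>>> {"name": "jog_arm", "arguments": {"deltas": [{"delta_pos": [0.015,0,0],"yaw": 0,"fingers": 0.5},{"delta_pos": [0.015,0,0],"yaw": 0,"fingers": 0.5},{"delta_pos": [0.015,0,0],"yaw": 0,"fingers": 0.5},{"delta_pos": [0.015,0,0],"yaw": 0,"fingers": 0.5},{"delta_pos": [0.015,0.012,0],"yaw": 0,"fingers": 0.5},{"delta_pos": [0.015,0.02,0],"yaw": 0,"fingers": 0.5},{"delta_pos": [0.015,0.02,0],"yaw": 0,"fingers": 0.5}]}}

```text
clock: 29.35
eef_pos: [0.5347, -0.0752, 0.0235]
tool_rot: [0.029, 1.0, -0.0, -0.009]
ft_force: [-0.4, 0.1, 0.7]
grip_width: 0.0425
grasp_force: 0.0
```

>>> {"name": "jog_arm", "arguments": {"deltas": [{"delta_pos": [0,0.004,0],"yaw": 0,"fingers": 0.5},{"delta_pos": [0,0.008,0],"yaw": 0,"fingers": 0.5},{"delta_pos": [0,0.008,0],"yaw": 0,"fingers": 0.5}]}}

```text
clock: 29.65
eef_pos: [0.5347, -0.0731, 0.0236]
tool_rot: [0.029, 1.0, -0.0, -0.01]
ft_force: [-0.9, -0.4, 1.1]
grip_width: 0.0424
grasp_force: 0.0
```

>>> {"name": "jog_arm", "arguments": {"deltas": [{"delta_pos": [0,0.004,0],"yaw": 0,"fingers": 0.5},{"delta_pos": [0,0.007,0],"yaw": 0,"fingers": 0.5},{"delta_pos": [0,0.007,0],"yaw": 0,"fingers": 0.5}]}}

```text
clock: 29.95
eef_pos: [0.5347, -0.0727, 0.0238]
tool_rot: [0.029, 1.0, -0.002, -0.01]
ft_force: [-0.5, -4.9, 2.0]
grip_width: 0.0426
grasp_force: 2.7
```

>>> {"name": "jog_arm", "arguments": {"deltas": [{"delta_pos": [0,-0.02,0],"yaw": 0,"fingers": 0.55},{"delta_pos": [0,-0.02,0],"yaw": 0,"fingers": 0.55},{"delta_pos": [0,-0.02,-0.1],"yaw": 0,"fingers": 0.55},{"delta_pos": [0,-0.02,-0.2],"yaw": 0,"fingers": 0.55},{"delta_pos": [0.15,-0.02,-0.2],"yaw": 0,"fingers": 0},{"delta_pos": [0.3,-0.02,-0.2],"yaw": 0,"fingers": 0},{"delta_pos": [0.3,-0.02,-0.2],"yaw": 0,"fingers": 0},{"delta_pos": [0.3,-0.02,-0.2],"yaw": 0,"fingers": 0},{"delta_pos": [0.3,-0.02,-0.2],"yaw": 0,"fingers": 0}]}}

```text
clock: 30.85
eef_pos: [0.4474, -0.072, 0.0859]
tool_rot: [0.029, 1.0, -0.0, -0.008]
ft_force: [-0.5, -0.8, 0.8]
grip_width: -0.0001
grasp_force: 0.0
```

```bash
python3 - <<'E'
from h import *
st(); go([.450,-.0742,.0195],176.7)
E
```

```text
t 30.85 j [-0.158  0.284 -0.344  0.959 -0.002 -0.1  ] e [ 0.4474 -0.072   0.0859] phi 176.7 z [-1.630e-02  2.000e-04 -9.999e-01] F [-0.5 -0.8  0.8] w -0.0001 0.0
to [ 0.45   -0.0742  0.0195] delta [-0.0091 -0.0069  0.2213] yaw -0.0001 from [ 0.4474 -0.072   0.0859] 176.7
```

>>> {"name": "jog_arm", "arguments": {"deltas": [{"delta_pos": [0,-0.007,0.1],"yaw": 0,"fingers": 0},{"delta_pos": [0,-0.007,0.18],"yaw": 0,"fingers": 0},{"delta_pos": [0,-0.007,0.22],"yaw": 0,"fingers": 0},{"delta_pos": [0,-0.007,0.22],"yaw": 0,"fingers": 0},{"delta_pos": [-0.01,-0.007,0.22],"yaw": 0,"fingers": 0},{"delta_pos": [-0.02,-0.007,0.22],"yaw": 0,"fingers": 0},{"delta_pos": [-0.03,-0.007,0.22],"yaw": 0,"fingers": 0},{"delta_pos": [-0.03,-0.007,0.22],"yaw": 0,"fingers": 0}]}}

```text
clock: 31.65
eef_pos: [0.4549, -0.0747, 0.0199]
tool_rot: [0.029, 1.0, -0.0, -0.008]
ft_force: [-0.0, -1.1, -1.0]
grip_width: 0.0
grasp_force: 0.0
```

>>> {"name": "jog_arm", "arguments": {"deltas": [{"delta_pos": [-0.005,0,0],"yaw": 0,"fingers": 0},{"delta_pos": [-0.01,0,0],"yaw": 0,"fingers": 0},{"delta_pos": [-0.01,0,0],"yaw": 0,"fingers": 0}]}}

```text
clock: 31.95
eef_pos: [0.4567, -0.0747, 0.0192]
tool_rot: [0.029, 1.0, -0.0, -0.009]
ft_force: [-0.2, 0.1, 0.1]
grip_width: -0.0001
grasp_force: 0.0
```

>>> {"name": "jog_arm", "arguments": {"deltas": [{"delta_pos": [-0.005,0,0],"yaw": 0,"fingers": 0},{"delta_pos": [-0.008,0,0],"yaw": 0,"fingers": 0},{"delta_pos": [-0.008,0,0],"yaw": 0,"fingers": 0}]}}

```text
clock: 32.25
eef_pos: [0.4572, -0.0747, 0.0187]
tool_rot: [0.029, 1.0, -0.0, -0.011]
ft_force: [-4.9, 0.1, 4.3]
grip_width: 0.0
grasp_force: 2.4
```

>>> {"name": "jog_arm", "arguments": {"deltas": [{"delta_pos": [-0.005,0,0],"yaw": 0,"fingers": 0},{"delta_pos": [-0.008,0,0],"yaw": 0,"fingers": 0},{"delta_pos": [-0.008,0,0],"yaw": 0,"fingers": 0}]}}

```text
clock: 32.55
eef_pos: [0.4573, -0.0747, 0.0184]
tool_rot: [0.029, 0.999, -0.0, -0.013]
ft_force: [-9.8, -0.0, 6.8]
grip_width: -0.0001
grasp_force: 4.8
```

>>> {"name": "jog_arm", "arguments": {"deltas": [{"delta_pos": [0.06,0,0],"yaw": 0,"fingers": 0},{"delta_pos": [0.08,0,-0.1],"yaw": 0,"fingers": 0},{"delta_pos": [0.08,0,-0.25],"yaw": 0,"fingers": 0},{"delta_pos": [0.08,-0.15,-0.4],"yaw": 0,"fingers": 0},{"delta_pos": [0.08,-0.3,-0.55],"yaw": 0,"fingers": 0},{"delta_pos": [0.08,-0.45,-0.7],"yaw": 0,"fingers": 0},{"delta_pos": [0.08,-0.45,-0.8],"yaw": 0,"fingers": 0},{"delta_pos": [0.08,-0.45,-0.8],"yaw": 0,"fingers": 0}]}}

```text
clock: 33.35
eef_pos: [0.4365, -0.2118, 0.2646]
tool_rot: [0.03, 1.0, -0.002, -0.005]
ft_force: [0.8, 0.5, 0.3]
grip_width: -0.0003
grasp_force: 0.0
```

```bash
python3 - <<'E'
from h import *
st()
c,W,R,t=cam('top'); im=c['image']; save('t4.png',im[135:240,235:345],7)
hsv=cv2.cvtColor(im,cv2.COLOR_RGB2HSV); z=W[...,2]
m=(hsv[...,1]>150)&((hsv[...,0]<8)|(hsv[...,0]>172))&(z>.165)&(z<.19)&(abs(W[...,0]-.684)<.03)&(abs(W[...,1]+.097)<.03)
P=W[m]; print(len(P),P.min(0),P.max(0),P.mean(0)); tp=P[P[:,2]>.172]; print(len(tp),tp.mean(0),(tp.min(0)+tp.max(0))/2)
go([.684,-.0968,.21],150)
E
```

```text
t 33.35 j [-0.447  0.204  0.045  1.418 -0.008 -0.386] e [ 0.4365 -0.2118  0.2646] phi 176.52 z [-0.0095 -0.0046 -0.9999] F [0.8 0.5 0.3] w -0.0003 0.0
50 [ 0.66890472 -0.10667007  0.16558544] [ 0.69756933 -0.08581537  0.18226767] [ 0.68320254 -0.09657646  0.17545559]
42 [ 0.68447543 -0.09720107  0.17664965] [ 0.68278039 -0.09624272  0.17736857]
to [ 0.684  -0.0968  0.21  ] delta [-0.7988  0.4335  0.1836] yaw 0.5892 from [ 0.4369 -0.212   0.2651] 176.52
```

View pics/t4.png

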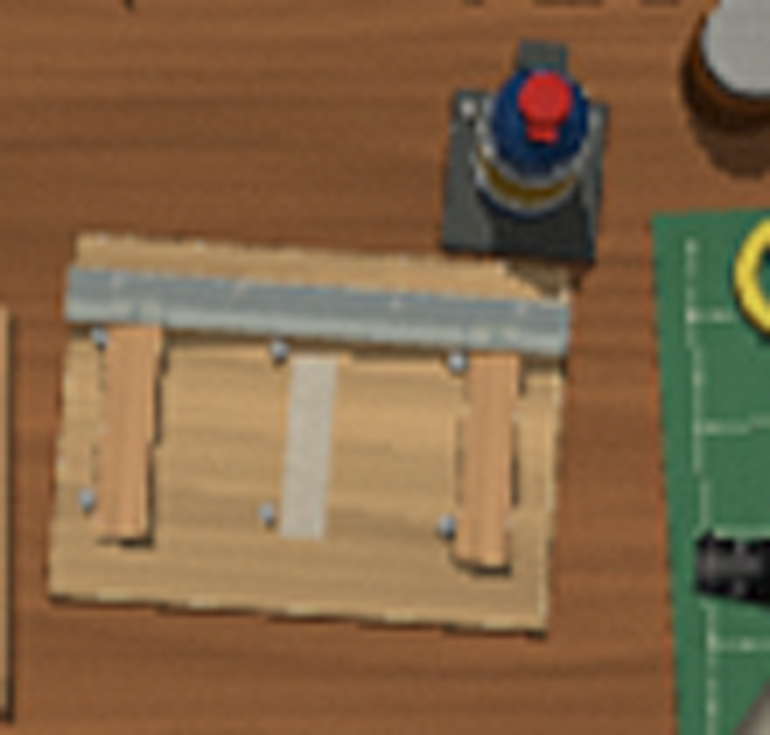

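Both bars sit flush against the fence and dowels (crop (130,430) and (485,460)). The cap's circle is centred at about (546,100), and its spout points towards the robot. I'll move over the cap with the fingers shut.

>>> {"name": "jog_arm", "arguments": {"deltas": [{"delta_pos": [-0.805,0.433,0],"yaw": 0,"fingers": 0},{"delta_pos": [-0.805,0.433,0],"yaw": 0,"fingers": 0},{"delta_pos": [-0.805,0.433,0],"yaw": 0,"fingers": 0},{"delta_pos": [-0.805,0.433,0],"yaw": 0,"fingers": 0},{"delta_pos": [-0.805,0.433,0],"yaw": 0,"fingers": 0},{"delta_pos": [-0.805,0.433,0.1],"yaw": 0,"fingers": 0},{"delta_pos": [-0.805,0.433,0.2],"yaw": 0,"fingers": 0},{"delta_pos": [-0.805,0.433,0.23],"yaw": 0,"fingers": 0},{"delta_pos": [-0.805,0.433,0.23],"yaw": 0,"fingers": 0},{"delta_pos": [-0.805,0.433,0.23],"yaw": 0,"fingers": 0}]}}

```text
clock: 34.4
eef_pos: [0.6814, -0.093, 0.1872]
tool_rot: [0.029, 1.0, -0.0, -0.009]
ft_force: [-0.0, 0.9, 0.1]
grip_width: -0.0
grasp_force: 0.0
```

```bash
python3 - <<'E'
from h import *
st(); go([.686,-.097,.182],176.6)
E
```

```text
t 34.4 j [-0.135  0.666  0.553  1.474 -0.002 -0.076] e [ 0.6814 -0.093   0.1872] phi 176.66 z [-0.0174 -0.     -0.9998] F [-0.   0.9  0.1] w -0.0 0.0
to [ 0.686 -0.097  0.182] delta [-0.0162 -0.0125  0.0173] yaw 0.0014 from [ 0.6814 -0.093   0.1872] 176.66
```

>>> {"name": "jog_arm", "arguments": {"deltas": [{"delta_pos": [-0.016,-0.012,0],"yaw": 0,"fingers": 0},{"delta_pos": [-0.016,-0.012,0],"yaw": 0,"fingers": 0},{"delta_pos": [-0.016,-0.012,0.03],"yaw": 0,"fingers": 0},{"delta_pos": [-0.016,-0.012,0.045],"yaw": 0,"fingers": 0},{"delta_pos": [-0.016,-0.012,0.045],"yaw": 0,"fingers": 0}]}}

```text
clock: 34.9
eef_pos: [0.6864, -0.0971, 0.1727]
tool_rot: [0.029, 1.0, -0.001, -0.008]
ft_force: [2.1, -1.4, 6.3]
grip_width: 0.0
grasp_force: 2.4
```

>>> {"name": "jog_arm", "arguments": {"deltas": [{"delta_pos": [0,0,0.01],"yaw": 0,"fingers": 0},{"delta_pos": [0,0,0.015],"yaw": 0,"fingers": 0},{"delta_pos": [0,0,0.015],"yaw": 0,"fingers": 0}]}}

```text
clock: 35.2
eef_pos: [0.6865, -0.097, 0.1711]
tool_rot: [0.029, 1.0, -0.001, -0.007]
ft_force: [-0.4, -1.6, 11.0]
grip_width: 0.0002
grasp_force: 5.3
```

>>> {"name": "jog_arm", "arguments": {"deltas": [{"delta_pos": [0,0,0.008],"yaw": 0,"fingers": 0},{"delta_pos": [0,0,0.008],"yaw": 0,"fingers": 0},{"delta_pos": [0,0,0.008],"yaw": 0,"fingers": 0},{"delta_pos": [0,0,0.008],"yaw": 0,"fingers": 0}]}}

```text
clock: 35.6
eef_pos: [0.6865, -0.097, 0.171]
tool_rot: [0.029, 1.0, -0.001, -0.006]
ft_force: [-3.1, -0.7, 17.3]
grip_width: 0.0001
grasp_force: 8.8
```

>>> {"name": "jog_arm", "arguments": {"deltas": [{"delta_pos": [0,0,-0.08],"yaw": 0,"fingers": 0},{"delta_pos": [0,0,-0.08],"yaw": 0,"fingers": 0},{"delta_pos": [0,0,-0.08],"yaw": 0,"fingers": 0},{"delta_pos": [0,0,-0.08],"yaw": 0,"fingers": 0},{"delta_pos": [0,0,-0.08],"yaw": 0,"fingers": 0}]}}

```text
clock: 36.1
eef_pos: [0.685, -0.0963, 0.1874]
tool_rot: [0.029, 1.0, 0.0, -0.011]
ft_force: [0.3, -0.5, -0.4]
grip_width: 0.0001
grasp_force: 0.0
```

```bash
python3 - <<'E'
from h import *
st()
c,W,R,t=cam('top'); im=c['image']; save('t5.png',im[155:240,225:345],6)
z=W[...,2]; hsv=cv2.cvtColor(im,cv2.COLOR_RGB2HSV)
d=np.load('top0.npz')['W']
for nm,yl in(('1',(.09,.145)),('3',(-.105,-.05))):
    m=(z>.0235)&(z<.031)&(W[...,0]>.44)&(W[...,0]<.592)&(W[...,1]>yl[0])&(W[...,1]<yl[1])
    print(nm,m.sum(),cv2.minAreaRect((W[m][:,:2]*1000).astype(np.float32)))
E
```

```text
t 36.1 j [-0.139  0.681  0.579  1.491 -0.002 -0.081] e [ 0.685  -0.0963  0.1874] phi 176.69 z [-2.240e-02  7.000e-04 -9.997e-01] F [ 0.3 -0.5 -0.4] w 0.0001 0.0
1 181 ((537.3978271484375, 118.48675537109375), (107.63493347167969, 34.739356994628906), 1.0124680995941162)
3 0 ((0.0, 0.0), (0.0, 0.0), 0.0)
```

View pics/t5.png

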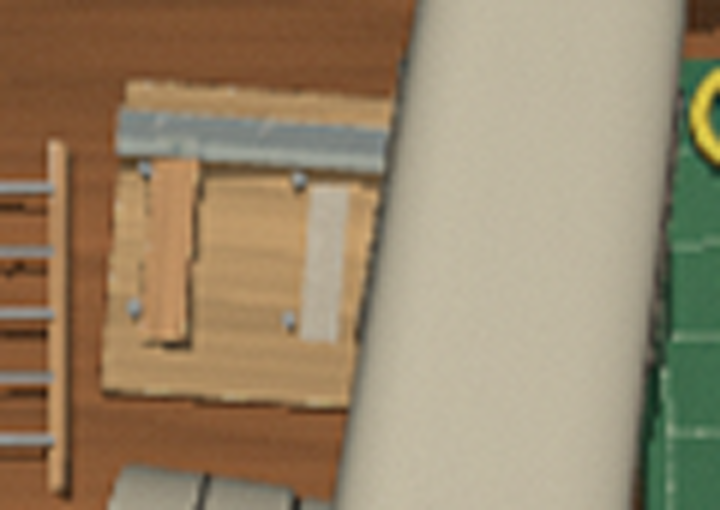

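Bar B is still home at (170,250) in the crop. Bar A is hidden by the arm, so I'll check it from the side.

```bash
python3 - <<'E'
from h import *
c,W,R,t=cam('side'); u,v=px(c,R,t,[.53,.02,.02]);u,v=int(u),int(v);save('g5.png',c['image'][v-55:v+50,u-75:u+75],5)
E
```

```text
(no output)
```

View pics/g5.png

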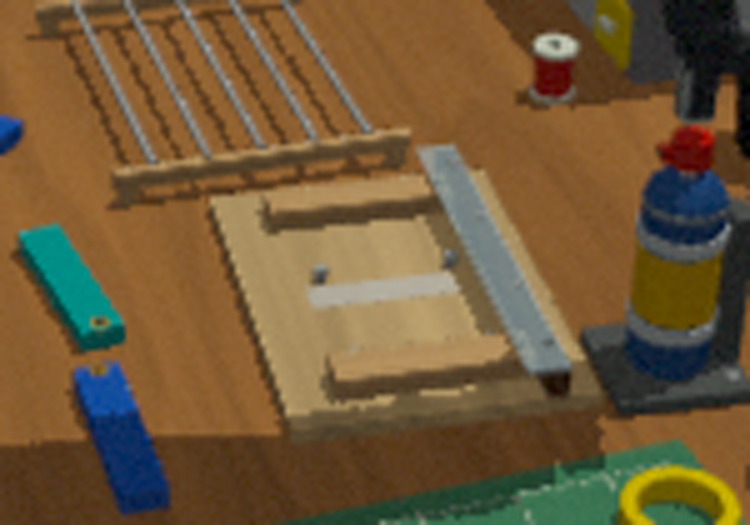

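Both are home and the cap is up. Second coat.

>>> {"name": "jog_arm", "arguments": {"deltas": [{"delta_pos": [-0.005,0,0.03],"yaw": 0,"fingers": 0},{"delta_pos": [-0.005,0,0.05],"yaw": 0,"fingers": 0},{"delta_pos": [-0.005,0,0.07],"yaw": 0,"fingers": 0},{"delta_pos": [-0.005,0,0.078],"yaw": 0,"fingers": 0},{"delta_pos": [-0.005,0,0.078],"yaw": 0,"fingers": 0},{"delta_pos": [-0.005,0,0.078],"yaw": 0,"fingers": 0},{"delta_pos": [-0.005,0,0.078],"yaw": 0,"fingers": 0}]}}

```text
clock: 36.9
eef_pos: [0.6877, -0.0966, 0.171]
tool_rot: [0.029, 1.0, -0.0, -0.006]
ft_force: [-4.6, 1.1, 17.5]
grip_width: 0.0002
grasp_force: 8.7
```

>>> {"name": "jog_arm", "arguments": {"deltas": [{"delta_pos": [0,0,-0.1],"yaw": 0,"fingers": 0},{"delta_pos": [0,0,-0.25],"yaw": 0,"fingers": 0},{"delta_pos": [0.15,0.15,-0.25],"yaw": 0,"fingers": 0.6},{"delta_pos": [0.3,0.3,-0.25],"yaw": 0,"fingers": 0.6},{"delta_pos": [0.45,0.45,-0.25],"yaw": 0,"fingers": 0.6},{"delta_pos": [0.5,0.6,-0.25],"yaw": 0,"fingers": 0.6},{"delta_pos": [0.5,0.7,-0.1],"yaw": 0,"fingers": 0.6},{"delta_pos": [0.5,0.7,0.05],"yaw": 0,"fingers": 0.6},{"delta_pos": [0.5,0.7,0.2],"yaw": 0,"fingers": 0.6},{"delta_pos": [0.5,0.7,0.2],"yaw": 0,"fingers": 0.6},{"delta_pos": [0.5,0.7,0.2],"yaw": 0,"fingers": 0.6}]}}

```text
clock: 38.0
eef_pos: [0.5463, 0.1213, 0.1067]
tool_rot: [0.029, 1.0, -0.001, -0.012]
ft_force: [0.4, 0.2, 0.6]
grip_width: 0.0512
grasp_force: 0.0
```

```bash
python3 - <<'E'
from h import *
st(); p=np.array([.5456,.1164])-.012*ex
go([*p,.0215],176.7)
E
```

```text
t 38.0 j [ 0.216  0.457 -0.018  1.12   0.004  0.274] e [0.5463 0.1213 0.1067] phi 176.7 z [-0.0244 -0.0012 -0.9997] F [0.4 0.2 0.6] w 0.0512 0.0
to [0.5336 0.1171 0.0215] delta [ 0.0414 -0.0164  0.2839] yaw 0.0 from [0.5463 0.1213 0.1067] 176.7
```

>>> {"name": "jog_arm", "arguments": {"deltas": [{"delta_pos": [0.041,-0.016,0.1],"yaw": 0,"fingers": 0.6},{"delta_pos": [0.041,-0.016,0.2],"yaw": 0,"fingers": 0.6},{"delta_pos": [0.041,-0.016,0.275],"yaw": 0,"fingers": 0.6},{"delta_pos": [0.041,-0.016,0.275],"yaw": 0,"fingers": 0.6},{"delta_pos": [0.041,-0.016,0.275],"yaw": 0,"fingers": 0.6},{"delta_pos": [0.041,-0.016,0.275],"yaw": 0,"fingers": 0.2},{"delta_pos": [0.041,-0.016,0.275],"yaw": 0,"fingers": 0.2},{"delta_pos": [0.041,-0.016,0.275],"yaw": 0,"fingers": 0.2},{"delta_pos": [0.041,-0.016,0.275],"yaw": 0,"fingers": 0.2},{"delta_pos": [0.041,-0.016,0.275],"yaw": 0,"fingers": 0.2}]}}

```text
clock: 39.0
eef_pos: [0.5358, 0.1178, 0.0283]
tool_rot: [0.029, 1.0, 0.0, -0.007]
ft_force: [-0.2, -0.9, 6.7]
grip_width: 0.0172
grasp_force: 3.2
```

>>> {"name": "jog_arm", "arguments": {"deltas": [{"delta_pos": [0.0,-0.003,-0.003],"yaw": 0,"fingers": 0.2},{"delta_pos": [0.04,-0.006,-0.003],"yaw": 0,"fingers": 0.2},{"delta_pos": [0.08,-0.006,-0.003],"yaw": 0,"fingers": 0.2},{"delta_pos": [0.12,-0.006,-0.003],"yaw": 0,"fingers": 0.2},{"delta_pos": [0.15,-0.006,-0.003],"yaw": 0,"fingers": 0.2},{"delta_pos": [0.15,-0.006,-0.003],"yaw": 0,"fingers": 0.2},{"delta_pos": [0.15,-0.006,-0.1],"yaw": 0,"fingers": 0.2},{"delta_pos": [0.15,-0.006,-0.2],"yaw": 0,"fingers": 0.2},{"delta_pos": [0.15,-0.006,-0.3],"yaw": 0,"fingers": 0.2},{"delta_pos": [0.15,-0.006,-0.3],"yaw": 0,"fingers": 0.2}]}}

```text
clock: 40.0
eef_pos: [0.4942, 0.1192, 0.1213]
tool_rot: [0.029, 1.0, 0.001, -0.005]
ft_force: [0.3, 0.7, 0.1]
grip_width: 0.017
grasp_force: 0.0
```

```bash
python3 - <<'E'
from h import *
st()
c,W,R,t=cam('side'); e=bot.get_obs()['eef_pos']; u,v=px(c,R,t,e);u,v=int(u),int(v);save('g6.png',c['image'][v-60:v+60,u-80:u+80],5)
# rack from first view
d=np.load('top0.npz'); W0=d['W']; vv,uu=np.indices(W0.shape[:2])
m=(uu>160)&(uu<238)&(vv>172)&(vv<242)&(W0[...,2]>.015)&(W0[...,2]<.04)
r=cv2.minAreaRect((W0[m][:,:2]*1000).astype(np.float32)); print(r)
E
```

```text
t 40.0 j [ 0.234  0.34  -0.157  1.084  0.005  0.292] e [0.4942 0.1192 0.1213] phi 176.69 z [-0.0108  0.0021 -0.9999] F [0.3 0.7 0.1] w 0.017 0.0
((494.93975830078125, 318.0420837402344), (217.71006774902344, 269.28851318359375), 1.1124628782272339)
```

View pics/g6.png

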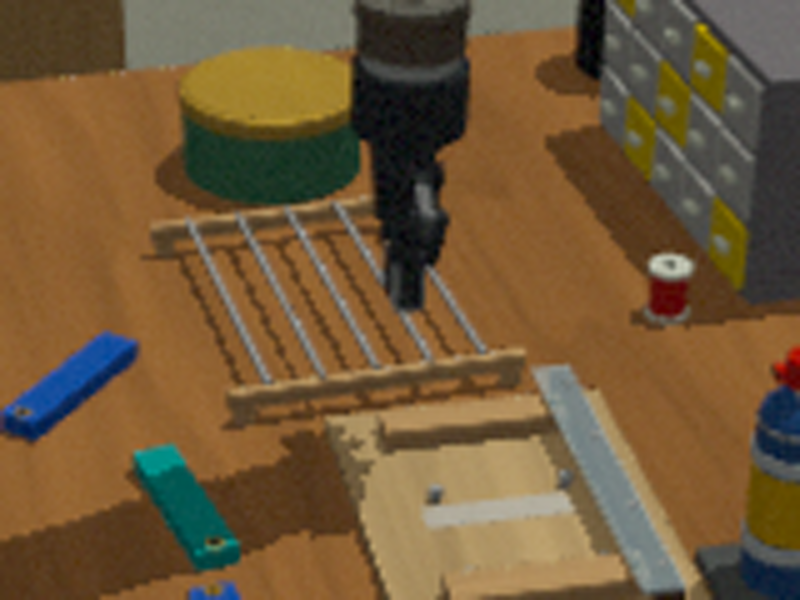

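The fingers closed over the bar's top, too high, and the bar stayed in place. I'll retry lower.

```bash
python3 - <<'E'
from h import *
go([.5336,.1166,.06],176.7); go([.5336,.1166,.0195],176.7)
E
```

```text
to [0.5336 0.1166 0.06  ] delta [-0.1361  0.0004  0.1974] yaw -0.0003 from [0.4928 0.1188 0.1192] 176.69
to [0.5336 0.1166 0.0195] delta [-0.1361  0.0004  0.3324] yaw -0.0003 from [0.4928 0.1188 0.1192] 176.69
```

>>> {"name": "jog_arm", "arguments": {"deltas": [{"delta_pos": [-0.136,0,0],"yaw": 0,"fingers": 0.6},{"delta_pos": [-0.136,0,0.1],"yaw": 0,"fingers": 0.6},{"delta_pos": [-0.136,0,0.2],"yaw": 0,"fingers": 0.6},{"delta_pos": [-0.136,0,0.28],"yaw": 0,"fingers": 0.6},{"delta_pos": [-0.136,0,0.332],"yaw": 0,"fingers": 0.6},{"delta_pos": [-0.136,0,0.332],"yaw": 0,"fingers": 0.6},{"delta_pos": [-0.136,0,0.332],"yaw": 0,"fingers": 0.6}]}}

```text
clock: 40.75
eef_pos: [0.5288, 0.1159, 0.0158]
tool_rot: [0.029, 1.0, -0.001, -0.011]
ft_force: [0.3, 0.3, -0.1]
grip_width: 0.0512
grasp_force: 0.0
```

>>> {"name": "jog_arm", "arguments": {"deltas": [{"delta_pos": [0,0,0],"yaw": 0,"fingers": 0.2},{"delta_pos": [0,0,0],"yaw": 0,"fingers": 0.2},{"delta_pos": [0,0,0],"yaw": 0,"fingers": 0.2},{"delta_pos": [0,0,0],"yaw": 0,"fingers": 0.2},{"delta_pos": [0,0,0],"yaw": 0,"fingers": 0.2}]}}

```text
clock: 41.25
eef_pos: [0.5305, 0.1163, 0.0181]
tool_rot: [0.029, 1.0, 0.0, -0.008]
ft_force: [-0.4, 1.0, 6.4]
grip_width: 0.0284
grasp_force: 61.5
```

Gripped. Now I'll draw it back and lift it.

>>> {"name": "jog_arm", "arguments": {"deltas": [{"delta_pos": [0.0,-0.003,-0.006],"yaw": 0,"fingers": 0.2},{"delta_pos": [0.04,-0.006,-0.006],"yaw": 0,"fingers": 0.2},{"delta_pos": [0.08,-0.006,-0.006],"yaw": 0,"fingers": 0.2},{"delta_pos": [0.12,-0.006,-0.006],"yaw": 0,"fingers": 0.2},{"delta_pos": [0.14,-0.006,-0.006],"yaw": 0,"fingers": 0.2},{"delta_pos": [0.14,-0.006,-0.006],"yaw": 0,"fingers": 0.2},{"delta_pos": [0.14,-0.006,-0.1],"yaw": 0,"fingers": 0.2},{"delta_pos": [0.14,-0.006,-0.2],"yaw": 0,"fingers": 0.2},{"delta_pos": [0.14,-0.006,-0.3],"yaw": 0,"fingers": 0.2},{"delta_pos": [0.14,-0.006,-0.3],"yaw": 0,"fingers": 0.2}]}}

```text
clock: 42.25
eef_pos: [0.492, 0.1172, 0.1112]
tool_rot: [0.029, 1.0, 0.001, -0.006]
ft_force: [1.3, 0.6, -0.7]
grip_width: 0.0281
grasp_force: 60.8
```

```bash
python3 - <<'E'
from h import *
st()
go([.485,.37,.11],178)
E
```

```text
t 42.25 j [ 0.231  0.346 -0.177  1.059  0.004  0.289] e [0.492  0.1172 0.1112] phi 176.69 z [-0.0124  0.0017 -0.9999] F [ 1.3  0.6 -0.7] w 0.0281 60.8
to [0.485 0.37  0.11 ] delta [0.0719 0.8399 0.0041] yaw -0.0292 from [0.492  0.1172 0.1112] 176.69
```

>>> {"name": "jog_arm", "arguments": {"deltas": [{"delta_pos": [0.04,0.15,0],"yaw": -0.03,"fingers": 0.2},{"delta_pos": [0.085,0.3,0],"yaw": -0.03,"fingers": 0.2},{"delta_pos": [0.085,0.45,0],"yaw": -0.03,"fingers": 0.2},{"delta_pos": [0.085,0.6,0],"yaw": -0.03,"fingers": 0.2},{"delta_pos": [0.085,0.75,0],"yaw": -0.03,"fingers": 0.2},{"delta_pos": [0.085,0.84,0],"yaw": -0.03,"fingers": 0.2},{"delta_pos": [0.085,0.84,0],"yaw": -0.03,"fingers": 0.2},{"delta_pos": [0.085,0.84,0],"yaw": -0.03,"fingers": 0.2},{"delta_pos": [0.085,0.84,0.1],"yaw": -0.03,"fingers": 0.2},{"delta_pos": [0.085,0.84,0.15],"yaw": -0.03,"fingers": 0.2},{"delta_pos": [0.085,0.84,0.15],"yaw": -0.03,"fingers": 0.2}]}}

```text
clock: 43.35
eef_pos: [0.4753, 0.3663, 0.0596]
tool_rot: [0.018, 1.0, -0.003, -0.012]
ft_force: [-0.0, -0.3, -0.8]
grip_width: 0.0282
grasp_force: 60.8
```

```bash
python3 - <<'E'
from h import *
st()
go([.481,.372,.039],178)
E
```

```text
t 43.35 j [0.651 0.573 0.044 1.064 0.011 0.687] e [0.4753 0.3663 0.0596] phi 177.92 z [-0.025  -0.0049 -0.9997] F [-0.  -0.3 -0.8] w 0.0282 60.8
to [0.481 0.372 0.039] delta [-0.0182  0.0196  0.0686] yaw -0.0017 from [0.4753 0.3663 0.0596] 177.92
```

>>> {"name": "jog_arm", "arguments": {"deltas": [{"delta_pos": [-0.01,0.01,0.03],"yaw": 0,"fingers": 0.2},{"delta_pos": [-0.01,0.01,0.055],"yaw": 0,"fingers": 0.2},{"delta_pos": [-0.01,0.01,0.068],"yaw": 0,"fingers": 0.2},{"delta_pos": [-0.01,0.01,0.068],"yaw": 0,"fingers": 0.2},{"delta_pos": [-0.01,0.01,0.068],"yaw": 0,"fingers": 0.2}]}}

```text
clock: 43.85
eef_pos: [0.4803, 0.3727, 0.0426]
tool_rot: [0.017, 1.0, 0.0, -0.009]
ft_force: [-0.3, -1.0, -1.2]
grip_width: 0.0281
grasp_force: 60.8
```

>>> {"name": "jog_arm", "arguments": {"deltas": [{"delta_pos": [0,0,0.008],"yaw": 0,"fingers": 0.2},{"delta_pos": [0,0,0.012],"yaw": 0,"fingers": 0.2},{"delta_pos": [0,0,0.012],"yaw": 0,"fingers": 0.2}]}}

```text
clock: 44.15
eef_pos: [0.48, 0.3726, 0.0387]
tool_rot: [0.017, 1.0, -0.0, -0.01]
ft_force: [-0.8, -0.0, -0.8]
grip_width: 0.0282
grasp_force: 60.8
```

>>> {"name": "jog_arm", "arguments": {"deltas": [{"delta_pos": [0,0,0.005],"yaw": 0,"fingers": 0.2},{"delta_pos": [0,0,0.008],"yaw": 0,"fingers": 0.2},{"delta_pos": [0,0,0.008],"yaw": 0,"fingers": 0.2}]}}

```text
clock: 44.45
eef_pos: [0.4801, 0.3727, 0.0363]
tool_rot: [0.017, 1.0, -0.0, -0.01]
ft_force: [0.1, 0.6, -0.2]
grip_width: 0.028
grasp_force: 60.8
```

>>> {"name": "jog_arm", "arguments": {"deltas": [{"delta_pos": [0,0,0.004],"yaw": 0,"fingers": 0.2},{"delta_pos": [0,0,0.007],"yaw": 0,"fingers": 0.2},{"delta_pos": [0,0,0.007],"yaw": 0,"fingers": 0.2}]}}

```text
clock: 44.75
eef_pos: [0.4802, 0.3727, 0.036]
tool_rot: [0.017, 1.0, 0.0, -0.009]
ft_force: [-2.4, -2.1, 9.1]
grip_width: 0.028
grasp_force: 61.9
```

>>> {"name": "jog_arm", "arguments": {"deltas": [{"delta_pos": [0,0,0],"yaw": 0,"fingers": 0.6},{"delta_pos": [0,0,0],"yaw": 0,"fingers": 0.6},{"delta_pos": [0,0,0],"yaw": 0,"fingers": 0.6},{"delta_pos": [0,0,0],"yaw": 0,"fingers": 0.6},{"delta_pos": [0,0,-0.1],"yaw": 0,"fingers": 0.6},{"delta_pos": [0,0,-0.2],"yaw": 0,"fingers": 0.6},{"delta_pos": [0,0,-0.3],"yaw": 0,"fingers": 0.6},{"delta_pos": [0,-0.15,-0.3],"yaw": 0,"fingers": 0.6},{"delta_pos": [0,-0.3,-0.3],"yaw": 0,"fingers": 0.6},{"delta_pos": [0,-0.45,-0.3],"yaw": 0,"fingers": 0.6},{"delta_pos": [0,-0.6,-0.3],"yaw": 0,"fingers": 0.6},{"delta_pos": [0,-0.7,-0.3],"yaw": 0,"fingers": 0.6}]}}

```text
clock: 45.95
eef_pos: [0.4739, 0.1601, 0.1243]
tool_rot: [0.018, 1.0, -0.0, -0.01]
ft_force: [1.0, 0.4, 1.6]
grip_width: 0.0509
grasp_force: 0.0
```

```bash
python3 - <<'E'
from h import *
st()
go([.5225,-.0787,.08],176.7)
c,W,R,t=cam('top'); z=W[...,2]; hsv=cv2.cvtColor(c['image'],cv2.COLOR_RGB2HSV)
np.savez('t6.npz',im=c['image'],W=W)
for a,b in((.3,.46),):
    m=(z>.039)&(z<.055)&(W[...,0]>.39)&(W[...,0]<.62)&(W[...,1]>a)&(W[...,1]<b)
    print(m.sum(),cv2.minAreaRect((W[m][:,:2]*1000).astype(np.float32)),np.median(z[m]))
m=(z>.0235)&(z<.031)&(W[...,0]>.44)&(W[...,0]<.583)&(W[...,1]>-.11)&(W[...,1]<-.055)
print(m.sum(),cv2.minAreaRect((W[m][:,:2]*1000).astype(np.float32)))
E
```

```text
t 45.95 j [ 0.322  0.329 -0.165  1.096  0.006  0.358] e [0.4739 0.1601 0.1243] phi 177.95 z [-1.960e-02 -6.000e-04 -9.998e-01] F [1.  0.4 1.6] w 0.0509 0.0
to [ 0.5225 -0.0787  0.08  ] delta [-0.1905 -0.7898  0.1476] yaw 0.0277 from [0.4739 0.1601 0.1243] 177.95
284 ((495.0086669921875, 372.95416259765625), (31.914987564086914, 128.52577209472656), 88.46503448486328) 0.045349418178976204
185 ((525.703125, -76.6896743774414), (111.06314849853516, 30.48865509033203), 0.06269396096467972)
```

>>> {"name": "jog_arm", "arguments": {"deltas": [{"delta_pos": [-0.05,-0.15,0],"yaw": 0.028,"fingers": 0.6},{"delta_pos": [-0.1,-0.3,0],"yaw": 0.028,"fingers": 0.6},{"delta_pos": [-0.15,-0.45,0],"yaw": 0.028,"fingers": 0.6},{"delta_pos": [-0.19,-0.6,0],"yaw": 0.028,"fingers": 0.6},{"delta_pos": [-0.19,-0.75,0],"yaw": 0.028,"fingers": 0.6},{"delta_pos": [-0.19,-0.785,0.1],"yaw": 0.028,"fingers": 0.6},{"delta_pos": [-0.19,-0.785,0.14],"yaw": 0.028,"fingers": 0.6},{"delta_pos": [-0.19,-0.785,0.14],"yaw": 0.028,"fingers": 0.6},{"delta_pos": [-0.19,-0.785,0.14],"yaw": 0.028,"fingers": 0.6}]}}

```text
clock: 46.9
eef_pos: [0.5226, -0.0733, 0.0814]
tool_rot: [0.027, 1.0, 0.0, -0.01]
ft_force: [0.0, 0.9, -0.0]
grip_width: 0.051
grasp_force: 0.0
```

```bash
python3 - <<'E'
from h import *
st()
go([.5225,-.0782,.018],176.7)
E
```

```text
t 46.9 j [-0.138  0.422 -0.148  1.02  -0.002 -0.084] e [ 0.5226 -0.0733  0.0814] phi 176.88 z [-1.990e-02  6.000e-04 -9.998e-01] F [ 0.   0.9 -0. ] w 0.051 0.0
to [ 0.5225 -0.0782  0.018 ] delta [-0.0005 -0.0163  0.2113] yaw 0.0039 from [ 0.5226 -0.0733  0.0814] 176.88
```

>>> {"name": "jog_arm", "arguments": {"deltas": [{"delta_pos": [0,-0.015,0.0],"yaw": 0.004,"fingers": 0.6},{"delta_pos": [0,-0.015,0.1],"yaw": 0.004,"fingers": 0.6},{"delta_pos": [0,-0.015,0.17],"yaw": 0.004,"fingers": 0.6},{"delta_pos": [0,-0.015,0.211],"yaw": 0.004,"fingers": 0.6},{"delta_pos": [0,-0.015,0.211],"yaw": 0.004,"fingers": 0.6},{"delta_pos": [0,-0.015,0.211],"yaw": 0.004,"fingers": 0.6},{"delta_pos": [0,-0.015,0.211],"yaw": 0.004,"fingers": 0.2},{"delta_pos": [0,-0.015,0.211],"yaw": 0.004,"fingers": 0.2},{"delta_pos": [0,-0.015,0.211],"yaw": 0.004,"fingers": 0.2},{"delta_pos": [0,-0.015,0.211],"yaw": 0.004,"fingers": 0.2},{"delta_pos": [0,-0.015,0.211],"yaw": 0.004,"fingers": 0.2}]}}

```text
clock: 48.0
eef_pos: [0.5224, -0.0791, 0.0198]
tool_rot: [0.03, 1.0, -0.0, -0.008]
ft_force: [-1.4, 0.2, 5.0]
grip_width: 0.0279
grasp_force: 60.0
```

>>> {"name": "jog_arm", "arguments": {"deltas": [{"delta_pos": [0.0,-0.003,-0.006],"yaw": 0,"fingers": 0.2},{"delta_pos": [0.04,-0.006,-0.006],"yaw": 0,"fingers": 0.2},{"delta_pos": [0.08,-0.006,-0.006],"yaw": 0,"fingers": 0.2},{"delta_pos": [0.12,-0.006,-0.006],"yaw": 0,"fingers": 0.2},{"delta_pos": [0.14,-0.006,-0.006],"yaw": 0,"fingers": 0.2},{"delta_pos": [0.14,-0.006,-0.006],"yaw": 0,"fingers": 0.2},{"delta_pos": [0.14,-0.006,-0.1],"yaw": 0,"fingers": 0.2},{"delta_pos": [0.14,-0.006,-0.2],"yaw": 0,"fingers": 0.2},{"delta_pos": [0.14,-0.006,-0.3],"yaw": 0,"fingers": 0.2},{"delta_pos": [0.14,-0.006,-0.3],"yaw": 0,"fingers": 0.2}]}}

```text
clock: 49.0
eef_pos: [0.4837, -0.0788, 0.1124]
tool_rot: [0.03, 1.0, -0.001, -0.006]
ft_force: [0.3, 0.7, -0.8]
grip_width: 0.0278
grasp_force: 59.5
```

```bash
python3 - <<'E'
from h import *
st()
go([.483,.272,.11],178)
E
```

```text
t 49.0 j [-0.16   0.317 -0.216  1.05  -0.003 -0.1  ] e [ 0.4837 -0.0788  0.1124] phi 176.6 z [-0.0127 -0.0011 -0.9999] F [ 0.3  0.7 -0.8] w 0.0278 59.5
to [0.483 0.272 0.11 ] delta [0.0715 1.1672 0.0081] yaw -0.0311 from [ 0.4837 -0.0788  0.1124] 176.6
```

>>> {"name": "jog_arm", "arguments": {"deltas": [{"delta_pos": [0.04,0.15,0],"yaw": -0.03,"fingers": 0.2},{"delta_pos": [0.07,0.3,0],"yaw": -0.03,"fingers": 0.2},{"delta_pos": [0.07,0.45,0],"yaw": -0.03,"fingers": 0.2},{"delta_pos": [0.07,0.6,0],"yaw": -0.03,"fingers": 0.2},{"delta_pos": [0.07,0.75,0],"yaw": -0.03,"fingers": 0.2},{"delta_pos": [0.07,0.9,0],"yaw": -0.03,"fingers": 0.2},{"delta_pos": [0.07,0.98,0],"yaw": -0.03,"fingers": 0.2},{"delta_pos": [0.07,0.98,0],"yaw": -0.03,"fingers": 0.2},{"delta_pos": [0.07,0.98,0],"yaw": -0.03,"fingers": 0.2}]}}

```text
clock: 49.9
eef_pos: [0.4763, 0.2162, 0.1076]
tool_rot: [0.017, 1.0, -0.001, -0.011]
ft_force: [-0.3, -0.3, -0.1]
grip_width: 0.0278
grasp_force: 59.6
```

```bash
python3 - <<'E'
from h import *
st()
go([.483,.272,.11],178);go([.483,.272,.044],178)
E
```

```text
t 49.9 j [ 0.422  0.388 -0.125  1.079  0.007  0.456] e [0.4763 0.2162 0.1076] phi 178.03 z [-0.0219 -0.0018 -0.9998] F [-0.3 -0.3 -0.1] w 0.0278 59.6
to [0.483 0.272 0.11 ] delta [-0.0159  0.1866 -0.008 ] yaw 0.0006 from [0.4763 0.2162 0.1076] 178.03
to [0.483 0.272 0.044] delta [-0.0159  0.1866  0.212 ] yaw 0.0006 from [0.4763 0.2162 0.1076] 178.03
```

>>> {"name": "jog_arm", "arguments": {"deltas": [{"delta_pos": [-0.016,0.1,0],"yaw": 0,"fingers": 0.2},{"delta_pos": [-0.016,0.186,0],"yaw": 0,"fingers": 0.2},{"delta_pos": [-0.016,0.186,0.05],"yaw": 0,"fingers": 0.2},{"delta_pos": [-0.016,0.186,0.12],"yaw": 0,"fingers": 0.2},{"delta_pos": [-0.016,0.186,0.18],"yaw": 0,"fingers": 0.2},{"delta_pos": [-0.016,0.186,0.205],"yaw": 0,"fingers": 0.2},{"delta_pos": [-0.016,0.186,0.205],"yaw": 0,"fingers": 0.2},{"delta_pos": [-0.016,0.186,0.205],"yaw": 0,"fingers": 0.2}]}}

```text
clock: 50.7
eef_pos: [0.4835, 0.2713, 0.0478]
tool_rot: [0.019, 1.0, -0.0, -0.009]
ft_force: [-0.4, -0.5, -0.3]
grip_width: 0.0282
grasp_force: 59.6
```

>>> {"name": "jog_arm", "arguments": {"deltas": [{"delta_pos": [0,0,0.008],"yaw": 0,"fingers": 0.2},{"delta_pos": [0,0,0.015],"yaw": 0,"fingers": 0.2},{"delta_pos": [0,0,0.015],"yaw": 0,"fingers": 0.2}]}}

```text
clock: 51.0
eef_pos: [0.483, 0.272, 0.0431]
tool_rot: [0.018, 1.0, -0.0, -0.009]
ft_force: [-0.4, 0.3, -0.8]
grip_width: 0.0277
grasp_force: 59.6
```

>>> {"name": "jog_arm", "arguments": {"deltas": [{"delta_pos": [0,0,0.008],"yaw": 0,"fingers": 0.2},{"delta_pos": [0,0,0.014],"yaw": 0,"fingers": 0.2},{"delta_pos": [0,0,0.014],"yaw": 0,"fingers": 0.2}]}}

```text
clock: 51.3
eef_pos: [0.4826, 0.2719, 0.0384]
tool_rot: [0.018, 1.0, -0.0, -0.01]
ft_force: [-0.3, 0.4, -0.4]
grip_width: 0.0278
grasp_force: 59.6
```

>>> {"name": "jog_arm", "arguments": {"deltas": [{"delta_pos": [0,0,0.004],"yaw": 0,"fingers": 0.2},{"delta_pos": [0,0,0.007],"yaw": 0,"fingers": 0.2},{"delta_pos": [0,0,0.007],"yaw": 0,"fingers": 0.2}]}}

```text
clock: 51.6
eef_pos: [0.4828, 0.2721, 0.0377]
tool_rot: [0.018, 1.0, 0.0, -0.009]
ft_force: [-2.6, -0.7, 5.6]
grip_width: 0.0282
grasp_force: 60.4
```

Contact. I'll release, lift, and go clear.

>>> {"name": "jog_arm", "arguments": {"deltas": [{"delta_pos": [0,0,0],"yaw": 0,"fingers": 0.6},{"delta_pos": [0,0,0],"yaw": 0,"fingers": 0.6},{"delta_pos": [0,0,0],"yaw": 0,"fingers": 0.6},{"delta_pos": [0,0,0],"yaw": 0,"fingers": 0.6},{"delta_pos": [0,0,-0.1],"yaw": 0,"fingers": 0.6},{"delta_pos": [0,0,-0.25],"yaw": 0,"fingers": 0.6},{"delta_pos": [0,0,-0.4],"yaw": 0,"fingers": 0.6},{"delta_pos": [0.1,-0.15,-0.4],"yaw": 0,"fingers": 0.6},{"delta_pos": [0.2,-0.3,-0.4],"yaw": 0,"fingers": 0.6},{"delta_pos": [0.2,-0.45,-0.4],"yaw": 0,"fingers": 0.6},{"delta_pos": [0.2,-0.6,-0.4],"yaw": 0,"fingers": 0.6},{"delta_pos": [0.2,-0.75,-0.4],"yaw": 0,"fingers": 0.6}]}}

```text
clock: 52.8
eef_pos: [0.4165, 0.0477, 0.1581]
tool_rot: [0.017, 1.0, -0.0, -0.009]
ft_force: [0.6, -1.3, 0.4]
grip_width: 0.0515
grasp_force: 0.0
```

```bash
python3 - <<'E'
from h import *
st()
c,W,R,t=cam('top'); z=W[...,2]; save('t7.png',c['image'],1.4)
for a,b in((.325,.44),(.215,.325)):
    m=(z>.038)&(z<.06)&(W[...,0]>.39)&(W[...,0]<.62)&(W[...,1]>a)&(W[...,1]<b)
    print(m.sum(),cv2.minAreaRect((W[m][:,:2]*1000).astype(np.float32)),np.median(z[m]))
E
```

```text
t 52.8 j [ 0.113  0.146 -0.312  1.131  0.002  0.147] e [0.4165 0.0477 0.1581] phi 178.0 z [-0.0181  0.     -0.9998] F [ 0.6 -1.3  0.4] w 0.0515 0.0
295 ((495.47784423828125, 390.1144104003906), (64.69473266601562, 129.18711853027344), 88.8290023803711) 0.04502531909697937
278 ((493.79840087890625, 272.8497619628906), (30.99468994140625, 125.44264221191406), 87.6710433959961) 0.04520964960546611
```

View pics/t7.png

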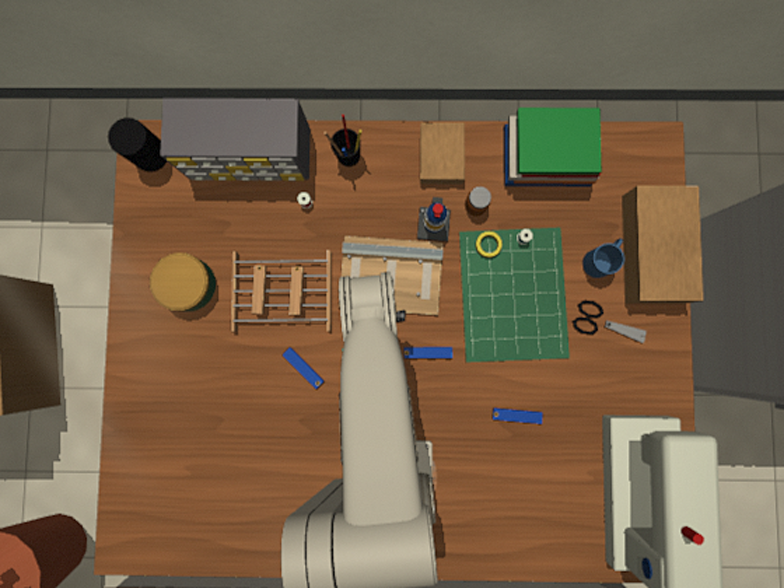

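Both bars lie flat on the rack at (259,290) and (295,290). They are about 100 mm apart with their tops at about 45 mm, the cap is up and the bystanders haven't moved. I'll let things settle and hand it in.

>>> {"name": "jog_arm", "arguments": {"deltas": [{"delta_pos": [0,0,0],"yaw": 0,"fingers": 0.6},{"delta_pos": [0,0,0],"yaw": 0,"fingers": 0.6},{"delta_pos": [0,0,0],"yaw": 0,"fingers": 0.6}]}}

```text
clock: 53.15
eef_pos: [0.4173, 0.0503, 0.1578]
tool_rot: [0.017, 1.0, 0.0, -0.009]
ft_force: [1.1, -0.8, -0.4]
grip_width: 0.0515
grasp_force: 0.0
```

```bash
python3 -c "
from h import *
print(bot.job_done())"
```

```text
the job is handed in; nothing more can be done
None
```

The job is handed in, with no verdict returned: both oak bars on the mat were pushed home in the jig, the cap was pressed right down twice, and the bars now lie flat and apart on the rack.

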